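# Rack the dye pots and take a colour reading

### The arm

A 6-joint arm with a two-finger parallel gripper is mounted at the origin on a cart in front of the work surface, level with it; the furniture and walls round the work are solid. World frame = base frame: x ahead of the robot, y to its left, z up, the work surface at z = 0. Lengths are in m, angles in rad, forces in N, time in s.
With the tool pointing down it reaches from about 0.35 to 0.975 m from the base axis. Payload 4.9 kg.
Tool frame: the origin (TCP) lies midway between the tips of the shut fingers; the grasp point (between the pads) lies 19 mm behind it; x points along the fingers, z is the direction in which the jaws open and shut, and the axes are right-handed (so a half turn about x gives the same grasp; the last joint's range is limited). The gripper opens to 85 mm and grips with 20 to 120 N. Pads are 22 mm wide; open, the fingers measure 114 mm over their backs; the gripper's body (76 mm by 85 mm) begins 54 mm behind the grasp point. The pads swing forward as they close: fully open they stand 13 mm farther back than shut.
Start: joints at [1.026, 0.053, 1.613, -0, 1.476, -0.119], TCP at [0.258, 0.569, 0.231] pointing down, gripper open.
Joint ranges: [-3.01, 3.01], [-1.01, 2.22], [0.06, 2.58], [-1.02, 4.17], [0.09, 2.62], [-3.14, 3.14]. Speed limits (rad/s): [2.57, 2.57, 3.14, 3.14, 3.14, 3.14].

### API

Orientations are given as a unit quaternion [w, x, y, z].
In Python, from plant import state, cams, workorder, nets gives the robot as it stands.
- The arm moves only by the tool play_rows, never from a script. Its argument "motion" is a list of rows, each a list of 3 entries, a list of its own where there are three numbers: the closure, from -1 (fully open) to 1 (shut), then the shift along the world's x, y, z in m, then the turn about the world's z in rad. A call has 1 to 5 rows; each row is the pose to reach, as a shift and turn from the pose commanded when the call began; what a row does not reach only later rows make up. A row lasts 1/10 s, in which the tool goes at most 50 mm and 8.59 degrees, less where a joint would pass 70% of its speed; a pose out of reach is approached as far as the arm can. A call with a gripper value outside its range is refused whole. The fingers move at their own pace and stop on an object; the grip force is fixed at half the most. Time passes only in rows, so rows that repeat a pose let the fingers close. It gives the time, the measured TCP pose, the force and the opening at its end, in the units of the state.
- state(): the state, without advancing time (a new reading comes with each control period).
- cams.grab_frame(name): name is "side" or "top" or "wrist"; returns (picture, depth): 384x512x3 uint8, red, green, blue; 384x512 float32, m along the optical axis (not along the pixel's ray), 0 where there is no reading.
- cams.camera_info(name): a dict with "K" (3x3 intrinsics, pixels), "rvec" (rotation vector, rad) and "tvec" (3), from world to camera coordinates, as OpenCV has them. Camera axes: x right, y down, z forward; pixel columns grow to the right and rows downward; lengths in m; the calibration is good to about 2 mm. The wrist camera is an equidistant fisheye: a pixel r from the principal point sees the ray r / f radians off the axis. A picture is of the moment at which its call begins: read the wrist's pose just before it. camera_info takes no time and is no camera call; for the wrist camera it gives the pose at the moment of the call.
- workorder.job_done(): hands the job in, once; it reports no verdict.
Trained networks look in the newest picture that a camera, given by its name, has taken for a name from the list of things; names that differ only in an ending like _2 or _b are one class to them, and where a whole thing is asked for, a point or a joint stands for the part that bears it (a point fixed in the world has none). Each returns a list of dicts, best first, with "score" (0 to 1); they miss things now and then, are a little off and sometimes report something else, mostly with a low value. They report only what shows in the picture. A call takes as long as a camera call.
- nets.recognise(camera, target): "at" ([x, y, z] in m, in world coordinates, good to about 4 mm: the middle of the surface that is visible of it).
- nets.landmark_of(camera, target): "at" ([x, y, z] in m, in world coordinates, good to about 4 mm: a listed point, or the origin of a listed thing).
The state is a dict: "time": time; "joint_pos": joint angles; "joint_vel": joint speeds; "joint_efforts": joint torques, N m; "tool_pos": TCP position; "tool_rot": TCP orientation; "contact_force": force on the tool from outside, world axes, zero at the start; "ft_torque": the same for the moment, N m; "gripper_width": opening from 0.0 (shut) to 1.0 (fully open).
Only numpy, scipy, OpenCV 4.12 (cv2) and the standard library are available. Lean on these libraries where they do the work, as an engineer would, in place of code of your own. Each camera call takes 0.05 s, during which the arm holds its last target.

### The job

Stand the two loose dye pots upright in the two empty end cells of the wooden rack, one in each and either way round, so that they cannot slide. Then lift the hand-held colour reader out of its leaning cradle and hold it upright on the black-lidded pot, its nose flat on the purple dot and wholly inside it, pressed lightly so that the sprung black collar goes about halfway in. Finish while still holding the reader there at that light pressure, and leave the other things on the table where they stand.

Things in the scene. Friction and masses are not known exactly. Their poses are not given: they have to be found in the camera images.
- rack: low light-wood pot rack, fixed, 84 x 228 mm (its x, y); origin at the centre of its underside, x away from the robot at yaw 0. Three cells in a row along y, centres y = 74, 0, -74 mm, floor 5 mm above the table. Front and back rails (x = 36 to 42 mm either side) only 18 mm high, dividers 28 mm (6 mm thick), ends 34 mm: in a cell, fingers best close along the rack's x. Middle cell is full
- cell_0 (a point): centre of the floor of the empty end cell at the rack's +y end (left as the robot sees it), 5 mm above the table; the cell is 72 mm (rack x) by 68 mm (rack y) inside; axes as the rack's
- cell_2 (a point): centre of the floor of the empty end cell at the rack's -y end (right), 5 mm above the table; the cell is 72 mm (rack x) by 68 mm (rack y) inside; axes as the rack's
- pot_black_lid: round dye pot with a black screw lid and clear body, 54 mm in diameter over the lid (z 33 to 44 mm), 52 mm below it, 44 mm tall, 56 to 104 g, loose on the table; origin at the centre of its underside, z up. A purple paint dot lies centred on its lid
- pot_black_lid_swatch (a point): centre of the purple dot on the black lid: 32 mm in diameter with a thin white edge, its face 45 mm above the pot's underside (so 50 mm above the table when racked)
- pot_cream_lid: round dye pot with a cream lid, pale blue band and a teal dot on the lid, 54 mm in diameter over the lid (z 33 to 44 mm), 52 mm below it, 45 mm tall with the dot, 42 to 78 g, loose on the table; origin at the centre of its underside, z up
- pot_ochre: larger round pot with a cream lid and an ochre dot, 60 mm in diameter, 52 mm tall, loose, standing in the middle cell of the rack: leave it there. Origin at the centre of its underside
- cradle: charging cradle, fixed: white foot 108 x 84 x 12 mm; grey socket leaning back 0.35 rad (20 degrees), top toward cradle +x (away from the robot at yaw 0). The reader stands loosely between a back rest (50 mm up along it), side cheeks (30 mm, 2 mm play each) and a 10 mm front lip; pull it out along its axis or straight up, 70 mm clears it. Origin on the table, 12 mm behind (+x of) the socket's foot
- reader: colour reader, 172 g: white rounded box 44 (x) by 36 (y) mm, z 32 to 110 mm, steel loop to z 117, display and orange button on its -x face, black rubber on its flat +-y sides (z 55 to 101 mm: grip there, 36 mm wide). z runs up the body; origin on the axis at the extended collar's face. Grey nose cone z 13 to 34 mm, radius 14 to 17. Starts in the cradle, leaning and facing as it does
- reader_nose (a point): centre of the flat lower face of the reader's black collar (20 mm in diameter); the face that goes on the dot
- collar (a joint): how far the sprung collar is pushed up into the nose, 0 (out, 13 mm of black showing) to 0.010 m (stop); it takes 2.4 N to start it and 0.4 N more per mm, so 4.4 N at halfway, where the yellow line on the collar is just about to enter the nose
- clothes_peg: wooden clothes peg lying on the table, 15 x 72 x 12 mm (x, y, z), loose bystander; origin at the centre of its underside
- timer: wind-up dip timer, white with a teal knob, 62 mm in diameter, 48 mm tall, loose bystander; origin at the centre of its underside

How it is judged:
By the outcome, as a careful person would: the job done as asked, in the order asked, and still so for the second after the job is handed in, while the arm keeps its last pose, push and grip.
It also fails if it takes over 58 s, if anything falls off the work surface, if the arm or the gripper's body presses on something with over 40 N, if the wrist force passes 120 N, or if a joint passes its speed limit or range.

## Working session

There is one attempt and no reset: what is moved stays moved. The work goes in short steps, Python scripts to look and compute and a tool call to move; the robot and the scene stay as the last step left them, time stands still between calls to the robot, and variables do not carry over. Pictures are saved under pics/ and viewed, and the job is handed in when it is done.

Besides the shell and the picture viewer there is one more tool, called as name(argument=value, ...), one argument or row to a line, values as JSON. play_rows: Moves the arm, as the interface text tells. Its arguments: {"type":"object","properties":{"motion":{"type":"array","items":{"type":"array"}}},"required":["motion"]}

```bash
ls; mkdir -p pics
python3 - <<'E'
from plant import state,cams,workorder,nets
import cv2,numpy as np
s=state()
for k,v in s.items(): print(k,np.round(v,4))
for n in("side","top"):
    p,d=cams.grab_frame(n); cv2.imwrite(f"pics/{n}0.png",p[:,:,::-1]); 
    c=cams.camera_info(n);print(n,np.round(c["K"],1).tolist(),np.round(c["rvec"],3),np.round(c["tvec"],3))
    np.save(f"{n}0.npy",d)
    for t in["rack","cell_0","cell_2","pot_black_lid","pot_cream_lid","reader","cradle","timer","clothes_peg","pot_ochre","reader_nose"]:
        r=nets.landmark_of(n,t)[:2]; print(n,t,[(np.round(a["at"],4).tolist(),round(a["score"],2)) for a in r])
E
```

```text
pics
time 0.0
joint_pos [ 1.026   0.0533  1.6143  0.      1.476  -0.119 ]
joint_vel [ 0.0004  0.0005 -0.0009  0.0003  0.0001 -0.0005]
joint_efforts [ 1.20000e-03 -3.93671e+01 -3.70178e+01 -1.00000e-04  6.90000e-03
 -0.00000e+00]
tool_pos [0.2578 0.5687 0.2301]
tool_rot [ 0.5937 -0.3834  0.595   0.3827]
contact_force [-0.0013  0.1731 -0.6602]
ft_torque [ 0.0017 -0.0264  0.0012]
gripper_width 0.9973
side [[389.1, 0.0, 253.4], [0.0, 389.1, 190.9], [0.0, 0.0, 1.0]] [-0.012  2.694 -1.578] [0.565 0.06  0.896]
side rack [([0.6147, -0.0626, 0.0012], 0.64)]
side cell_0 [([0.625, 0.0027, 0.006], 0.56), ([0.609, -0.1417, 0.0052], 0.55)]
side cell_2 [([0.625, 0.0027, 0.006], 0.56), ([0.609, -0.1417, 0.0052], 0.55)]
side pot_black_lid [([0.4414, -0.2833, -0.0002], 0.66), ([0.4475, -0.069, 0.0014], 0.61)]
side pot_cream_lid [([0.4482, -0.0766, -0.0004], 0.85), ([0.4412, -0.2806, 0.0023], 0.24)]
side reader [([0.472, 0.2406, 0.0224], 0.76)]
side cradle [([0.4849, 0.2411, 0.0006], 0.86)]
side timer []
side clothes_peg [([0.4351, 0.0853, -0.0009], 0.7), ([0.4713, 0.2402, 0.022], 0.33)]
side pot_ochre
[... 212 characters left out ...]

top cell_0 [([0.6274, 0.0089, 0.0047], 0.79), ([0.6118, -0.1401, 0.0054], 0.62)]
top cell_2 [([0.6274, 0.0089, 0.0047], 0.79), ([0.6118, -0.1401, 0.0054], 0.62)]
top pot_black_lid [([0.4431, -0.2855, 0.0042], 0.63)]
top pot_cream_lid [([0.4422, -0.0763, 0.0003], 0.58), ([0.4436, -0.2843, 0.0449], 0.34)]
top reader [([0.4703, 0.2397, 0.0234], 0.57)]
top cradle [([0.4815, 0.2426, 0.0029], 0.92), ([0.6829, 0.2551, 0.0012], 0.64)]
top timer [([0.6842, 0.2556, 0.001], 0.91)]
top clothes_peg [([0.4363, 0.0853, -0.0041], 0.66), ([0.6871, 0.2555, -0.0017], 0.46)]
top pot_ochre [([0.6195, -0.0642, 0.0046], 0.81), ([0.6078, -0.1442, 0.0034], 0.36)]
top reader_nose [([0.6209, -0.0691, -0.0032], 0.35)]
```

View pics/side0.png

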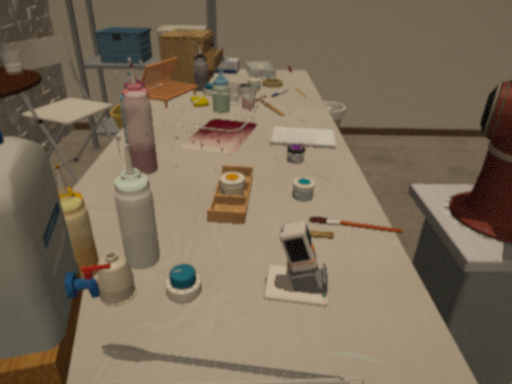

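View pics/top0.png

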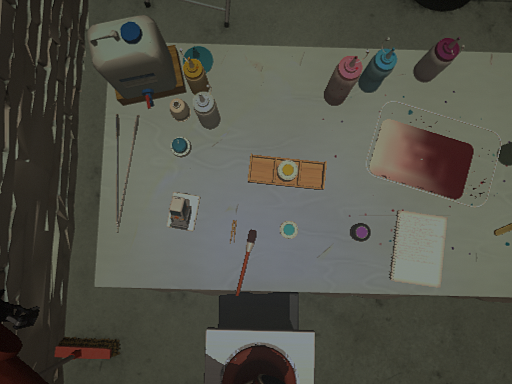

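```bash
cat > h.py <<'E'
import numpy as np,cv2
from scipy.spatial.transform import Rotation as R
from plant import state,cams,workorder,nets
def ray(n,u,v,c=None):
    c=c or cams.camera_info(n);K=np.array(c["K"]);Rm=cv2.Rodrigues(np.array(c["rvec"],float))[0];t=np.array(c["tvec"],float).ravel()
    x=(u-K[0,2])/K[0,0];y=(v-K[1,2])/K[1,1]
    if n=="wrist":
        r=np.hypot(x,y); s=np.sin(r)/r if r>1e-9 else 1; d=np.array([x*s,y*s,np.cos(r)])
    else: d=np.array([x,y,1.])
    return -Rm.T@t, Rm.T@d
def atz(n,u,v,z,c=None):
    o,d=ray(n,u,v,c); return o+d*(z-o[2])/d[2]
def proj(n,P,c=None):
    c=c or cams.camera_info(n);K=np.array(c["K"]);Rm=cv2.Rodrigues(np.array(c["rvec"],float))[0];t=np.array(c["tvec"],float).ravel()
    p=Rm@np.asarray(P)+t
    if n=="wrist":
        th=np.arctan2(np.hypot(p[0],p[1]),p[2]);ph=np.arctan2(p[1],p[0]);return np.array([K[0,2]+K[0,0]*th*np.cos(ph),K[1,2]+K[1,1]*th*np.sin(ph)])
    return np.array([K[0,0]*p[0]/p[2]+K[0,2],K[1,1]*p[1]/p[2]+K[1,2]])
def rot(s=None):
    s=s or state(); return R.from_quat(np.roll(s["tool_rot"],-1)).as_matrix()
E
python3 - <<'E'
from h import *
M=rot();print(np.round(M,3)); print("jaw ang",np.arctan2(M[1,2],M[0,2]))
p=cv2.imread("pics/top0.png");h=cv2.cvtColor(p,cv2.COLOR_BGR2HSV);d=np.load("top0.npy")
for nm,(u,v),lo,hi,z in[("purple",(361,232),(125,80,60),(165,255,255),.045),("teal",(289,230),(75,60,60),(100,255,255),.045),("ochre",(288,170),(15,100,80),(32,255,255),.057)]:
    m=cv2.inRange(h,np.array(lo),np.array(hi));w=np.zeros_like(m);w[v-12:v+13,u-12:u+13]=1;ys,xs=np.nonzero(m*w);print(nm,len(xs),xs.mean(),ys.mean(),np.round(atz("top",xs.mean(),ys.mean(),z),4), np.median(d[ys,xs]))
for n in("top","side"):
  for t,z in[("purple",0),]: pass
big=cv2.resize(p[140:270,150:400],None,fx=3.2,fy=3.2,interpolation=cv2.INTER_CUBIC);cv2.imwrite("pics/topz.png",big)
s=cv2.imread("pics/side0.png");cv2.imwrite("pics/sidez.png",cv2.resize(s[205:315,240:350],None,fx=5,fy=5,interpolation=cv2.INTER_CUBIC))
s,_=cams.grab_frame("wrist");cv2.imwrite("pics/w0.png",s[:,:,::-1])
E
```

```text
[[-0.    -0.911  0.413]
 [-0.     0.413  0.911]
 [-1.     0.    -0.   ]]
jaw ang 1.1450413439976466
purple 85 361.2823529411765 231.8235294117647 [ 0.4425 -0.2859  0.045 ] 1.1793972
teal 94 288.4148936170213 229.18085106382978 [ 0.4446 -0.0751  0.045 ] 1.1782848
ochre 206 288.28155339805824 169.25242718446603 [ 0.6174 -0.0705  0.057 ] 1.211037
```

View pics/topz.png

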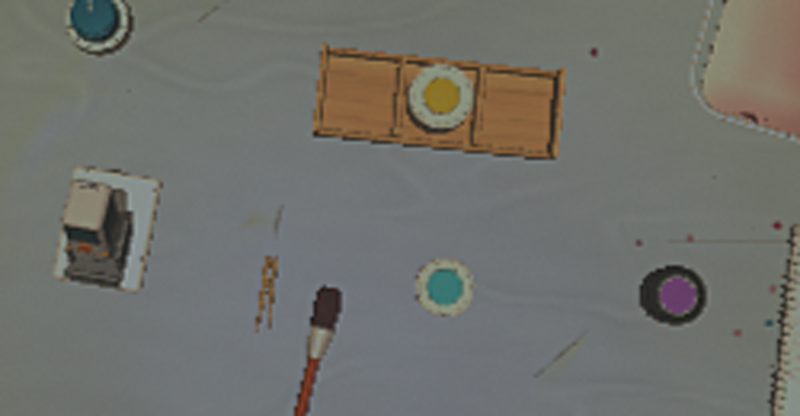

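View pics/sidez.png

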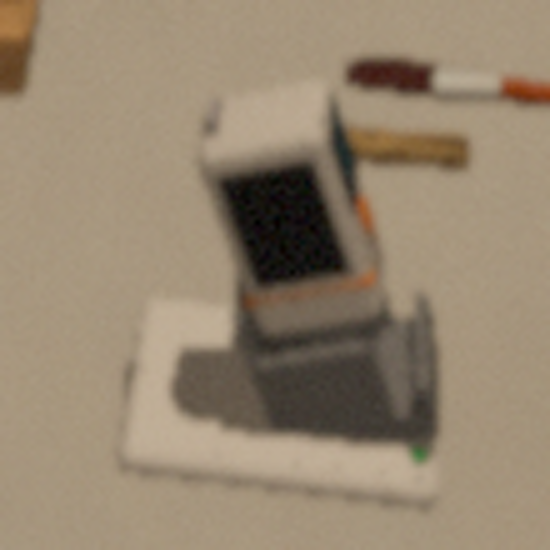

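View pics/w0.png

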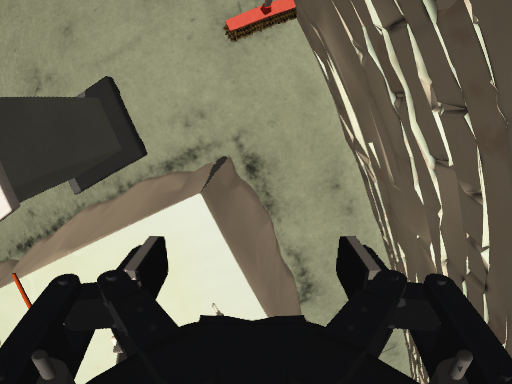

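play_rows(
  motion=[
    [-1,[0.01,-0.05,0],-0.14],
    [-1,[0.02,-0.1,0],-0.28],
    [-1,[0.03,-0.145,0],-0.42],
    [-1,[0.04,-0.19,0],-0.56],
    [-1,[0.05,-0.235,0],-0.7],
  ],
)

```text
time: 1.75
tool_pos: [0.3081, 0.3325, 0.2314]
tool_rot: [0.69, -0.154, 0.69, 0.154]
contact_force: [1.1, -0.2, 0.4]
gripper_width: 0.998
```

play_rows(
  motion=[
    [-1,[0.01,-0.045,0],-0.14],
    [-1,[0.02,-0.09,0],-0.28],
    [-1,[0.03,-0.135,0],-0.42],
    [-1,[0.04,-0.18,0],-0.55],
    [-1,[0.05,-0.225,0],-0.55],
  ],
)

```text
time: 2.25
tool_pos: [0.3581, 0.1075, 0.2316]
tool_rot: [0.707, 0.038, 0.706, -0.038]
contact_force: [2.1, -0.1, 0.4]
gripper_width: 0.999
```

play_rows(
  motion=[
    [-1,[0.01,-0.048,0],0],
    [-1,[0.02,-0.096,0],0],
    [-1,[0.03,-0.144,0],0],
    [-1,[0.04,-0.192,0],0],
    [-1,[0.05,-0.24,0],0],
  ],
)

```text
time: 2.75
tool_pos: [0.4081, -0.1331, 0.2318]
tool_rot: [0.707, 0.037, 0.706, -0.038]
contact_force: [1.2, 0.9, 0.7]
gripper_width: 1.003
```

play_rows(
  motion=[
    [-1,[0.01,-0.045,-0.02],0],
    [-1,[0.02,-0.09,-0.04],0],
    [-1,[0.03,-0.135,-0.06],0],
    [-1,[0.034,-0.154,-0.08],0],
    [-1,[0.034,-0.154,-0.1],0],
  ],
)

```text
time: 3.25
tool_pos: [0.4423, -0.2878, 0.1307]
tool_rot: [0.706, 0.038, 0.706, -0.039]
contact_force: [0.1, -0.1, 0.1]
gripper_width: 1.002
```

Run:
```python
from h import *
s=state();c=cams.camera_info("wrist");print(s["time"],np.round(s["tool_pos"],4));print(c)
p,d=cams.grab_frame("wrist");cv2.imwrite("pics/w1.png",p[:,:,::-1]);np.save("w1.npy",d)
h=cv2.cvtColor(p,cv2.COLOR_RGB2HSV);m=cv2.inRange(h,(125,80,40),(165,255,255))
n,l,st,ce=cv2.connectedComponentsWithStats(m);i=1+np.argmax(st[1:,4]);print(st[i],ce[i],atz("wrist",*ce[i],.045,c))
print(proj("wrist",[.4425,-.2859,.045],c))
for t in["pot_black_lid_swatch","pot_black_lid","cell_2","rack"]:print(t,[(np.round(a["at"],4),a["score"]) for a in nets.landmark_of("wrist",t)])
```

```text
3.25 [ 0.4423 -0.2878  0.1307]
{'K': array([[297.31863964,   0.        , 251.73057485],
       [  0.        , 297.31863964, 191.49298721],
       [  0.        ,   0.        ,   1.        ]]), 'rvec': array([-2.8668209 ,  0.1559955 ,  0.02129617]), 'tvec': array([-0.47054454, -0.23870301,  0.21706536])}
[ 233  173   40   39 1193] [252.19782062 191.98407376] [ 0.44256758 -0.28534972  0.045     ]
[252.18815629 192.65417165]
pot_black_lid_swatch [(array([ 0.4425, -0.2803,  0.0502]), 0.66)]
pot_black_lid [(array([ 0.4422, -0.2856, -0.0014]), 0.56)]
cell_2 [(array([ 0.6109, -0.1449,  0.0041]), 0.83)]
rack []
```

View pics/w1.png

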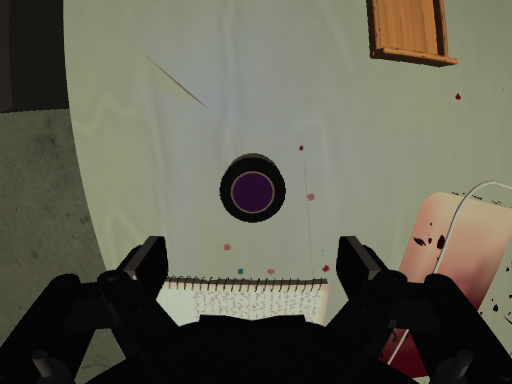

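play_rows(
  motion=[
    [-1,[0,0.002,-0.04],0],
    [-1,[0,0.002,-0.08],0],
    [-1,[0,0.002,-0.105],0],
    [-1,[0,0.002,-0.115],0],
    [1,[0,0.002,-0.115],0],
  ],
)

```text
time: 4.0
tool_pos: [0.4421, -0.2823, 0.0163]
tool_rot: [0.706, 0.037, 0.706, -0.037]
contact_force: [-0.7, 0.7, -0.0]
gripper_width: 0.854
```

play_rows(
  motion=[
    [1,[0,0,0],0],
    [1,[0,0,0],0],
    [1,[0,0,0],0],
    [1,[0,0,0],0],
    [1,[0,0,0],0],
  ],
)

```text
time: 4.5
tool_pos: [0.4441, -0.2844, 0.0193]
tool_rot: [0.708, 0.036, 0.705, -0.038]
contact_force: [0.9, 0.6, 6.7]
gripper_width: 0.607
```

Run:
```python
from h import *
for n in("wrist","side"):
    p,d=cams.grab_frame(n);print(proj("side",[.4425,-.2859,.03]))
    if n=="side": p=cv2.resize(p[125:185,255:345],None,fx=7,fy=7,interpolation=cv2.INTER_CUBIC)
    cv2.imwrite(f"pics/{n}2.png",p[:,:,::-1])
s=state();print(np.round(s["tool_pos"],4),s["gripper_width"],s["contact_force"],s["ft_torque"])
```

```text
[295.70584459 151.55188473]
[295.70584459 151.55188473]
[ 0.4441 -0.2844  0.0192] 0.6134854694164906 [0.20661587 0.82481119 7.86281981] [0.07476671 0.06118961 0.00943041]
```

View pics/side2.png

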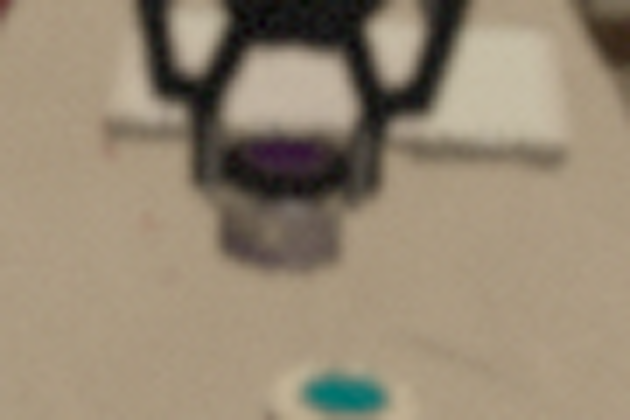

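View pics/wrist2.png

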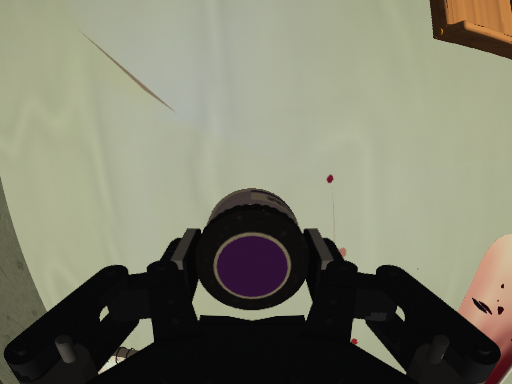

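play_rows(
  motion=[
    [1,[0,0,0.02],0],
    [1,[0,0,0.06],0],
    [1,[0,0,0.1],0],
    [1,[0,0,0.1],0],
  ],
)

```text
time: 5.0
tool_pos: [0.4458, -0.2859, 0.1242]
tool_rot: [0.71, 0.034, 0.702, -0.04]
contact_force: [1.6, -1.3, 0.2]
gripper_width: 0.611
```

Run:
```python
from h import *
C=np.array([atz("top",150+(u+.5)/3.2-.5,140+(v+.5)/3.2-.5,.034) for u,v in[(324,45),(315,136),(562,70),(555,158)]]);print(np.round(C,4),C.mean(0))
print("yaw",[np.arctan2(*(a)) for a in [((C[2]-C[0])[0],-(C[2]-C[0])[1]),((C[3]-C[1])[0],-(C[3]-C[1])[1])]])
c=cams.camera_info("wrist");print(-cv2.Rodrigues(c["rvec"])[0].T@c["tvec"])
s=state();M=rot(s);print(np.round(s["tool_pos"],4),s["gripper_width"],np.arctan2(M[1,2],M[0,2]))
d=np.load("top0.npy");p,_=cams.grab_frame("wrist")
cv2.imwrite("pics/w3.png",p[:,:,::-1])
```

```text
[[ 0.6645  0.0395  0.034 ]
 [ 0.5795  0.0454  0.034 ]
 [ 0.6472 -0.1814  0.034 ]
 [ 0.5651 -0.1758  0.034 ]] [ 0.61407894 -0.06807978  0.034     ]
yaw [np.float64(-0.07840729248835054), np.float64(-0.06503161651547576)]
[ 0.45093555 -0.21896553  0.26596968]
[ 0.4458 -0.2859  0.1242] 0.6111549054806608 -0.10489440758595049
```

View pics/w3.png

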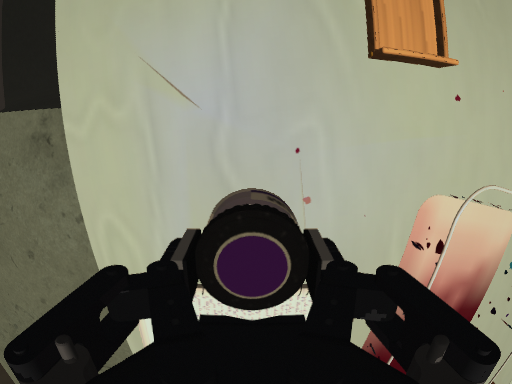

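play_rows(
  motion=[
    [1,[0.035,0.03,0.02],0],
    [1,[0.07,0.06,0.04],0],
    [1,[0.105,0.09,0.04],0],
    [1,[0.14,0.12,0.04],0],
    [1,[0.165,0.143,0.04],0],
  ],
)

```text
time: 5.55
tool_pos: [0.6081, -0.1376, 0.1549]
tool_rot: [0.706, 0.037, 0.707, -0.036]
contact_force: [0.5, 0.1, -0.7]
gripper_width: 0.611
```

play_rows(
  motion=[
    [1,[0,0,0],0],
    [1,[0,0,0],0],
  ],
)

```text
time: 5.75
tool_pos: [0.6065, -0.1391, 0.1545]
tool_rot: [0.705, 0.037, 0.707, -0.036]
contact_force: [-0.1, -0.3, -0.8]
gripper_width: 0.608
```

Run:
```python
from h import *
import json
s=state();M=rot(s);print(np.round(s["tool_pos"],4),s["gripper_width"],np.arctan2(M[1,2],M[0,2]),s["contact_force"])
c=cams.camera_info("wrist")
p,d=cams.grab_frame("wrist")
cv2.imwrite("pics/w4.png",p[:,:,::-1]);json.dump({k:np.array(v).tolist() for k,v in c.items()},open("w4.json","w"))
for t in["rack","cell_0","pot_ochre","pot_black_lid","pot_black_lid_swatch"]:print(t,[(np.round(a["at"],4),round(a["score"],2)) for a in nets.landmark_of("wrist",t)])
```

```text
[ 0.6065 -0.1391  0.1545] 0.607649170594318 -0.103558103541015 [-0.13868561 -0.25989903 -0.77112593]
rack []
cell_0 [(array([0.6239, 0.0071, 0.0086]), 0.9), (array([ 0.611 , -0.1434,  0.0037]), 0.67)]
pot_ochre [(array([ 0.615 , -0.0677,  0.0054]), 0.59)]
pot_black_lid [(array([ 0.6054, -0.1408,  0.1369]), 0.75)]
pot_black_lid_swatch [(array([ 0.6041, -0.1346,  0.1847]), 0.77)]
```

View pics/w4.png

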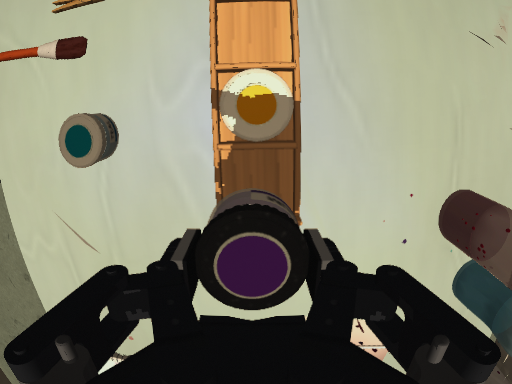

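Run:
```python
import cv2
p=cv2.imread("pics/w4.png");cv2.imwrite("pics/w4z.png",cv2.resize(p[0:230,190:320],None,fx=2.6*1.7,fy=2.6,interpolation=cv2.INTER_CUBIC))
```

```text
(no output)
```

View pics/w4z.png

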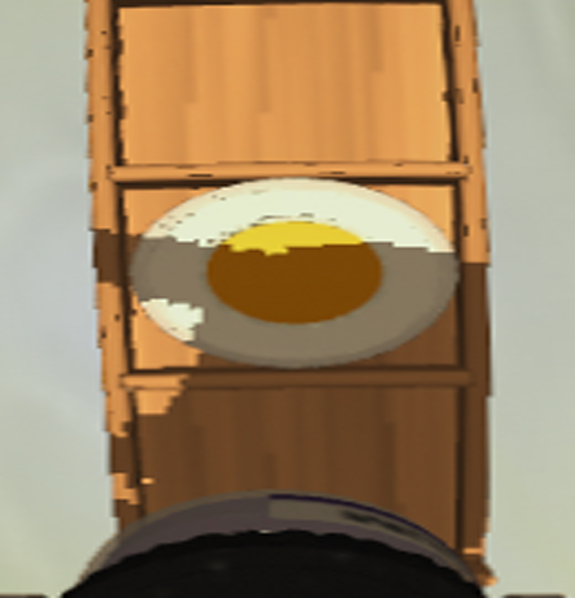

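Run:
```python
from h import *
import json
c=json.load(open("w4.json"))
f=lambda u,v,z:atz("wrist",190+(u+.5)/4.42-.5,(v+.5)/2.6-.5,z,c)
U=[f(110,174,.028),f(470,171,.028)];L=[f(122,380,.028),f(472,379,.028)]
print(np.round(U+L,4)); cu=(U[0]+U[1])/2;cl=(L[0]+L[1])/2;print((cu+cl)/2,cu,cl,np.linalg.norm(cu-cl)); d=cu-cl
print("yaw",-np.arctan2(d[0],d[1]),[np.arctan2((a[1]-a[0])[1],(a[1]-a[0])[0]) for a in(U,L)],np.linalg.norm(U[1]-U[0]),np.linalg.norm(L[1]-L[0]))
# ochre dot
print("ochre",f(295,272,.057))
```

```text
[[ 0.5837 -0.0288  0.028 ]
 [ 0.6562 -0.0351  0.028 ]
 [ 0.5779 -0.1012  0.028 ]
 [ 0.6498 -0.1082  0.028 ]]
[ 0.61692317 -0.06832498  0.028     ] [ 0.61995175 -0.03198315  0.028     ] [ 0.6138946  -0.10466681  0.028     ] 0.07293561558432993
yaw -0.08314366508026783 [np.float64(-0.08641647422665652), np.float64(-0.09690389345484199)] 0.07279110415880886 0.07224174975567182
ochre [ 0.61681607 -0.06816753  0.057     ]
```

play_rows(
  motion=[
    [1,[0.004,-0.0025,0],0.01],
    [1,[0.004,-0.0025,-0.04],0.01],
    [1,[0.004,-0.0025,-0.08],0.01],
    [1,[0.004,-0.0025,-0.105],0.01],
    [1,[0.004,-0.0025,-0.12],0.01],
  ],
)

```text
time: 6.55
tool_pos: [0.6095, -0.1422, 0.0333]
tool_rot: [0.705, 0.034, 0.708, -0.033]
contact_force: [-0.4, 0.1, -0.6]
gripper_width: 0.607
```

play_rows(
  motion=[
    [1,[0,0,-0.005],0],
    [1,[0,0,-0.009],0],
    [1,[0,0,-0.011],0],
    [1,[0,0,-0.011],0],
  ],
)

```text
time: 6.95
tool_pos: [0.6121, -0.1427, 0.0266]
tool_rot: [0.707, 0.033, 0.706, -0.034]
contact_force: [-0.1, 0.2, -0.8]
gripper_width: 0.607
```

play_rows(
  motion=[
    [1,[0,0,-0.002],0],
    [1,[0,0,-0.003],0],
    [1,[0,0,-0.003],0],
  ],
)

```text
time: 7.25
tool_pos: [0.6122, -0.1426, 0.0243]
tool_rot: [0.707, 0.033, 0.706, -0.034]
contact_force: [-1.3, 0.9, 5.2]
gripper_width: 0.607
```

Contact at the expected height. Release and rise.

play_rows(
  motion=[
    [-1,[-0.0015,0,0.001],0],
    [-1,[-0.0015,0,0.002],0],
    [-1,[-0.0015,0,0.002],0],
    [-1,[-0.0015,0,0.03],0],
    [-1,[-0.0015,0.0,0.08],0],
  ],
)

```text
time: 7.75
tool_pos: [0.606, -0.1411, 0.0978]
tool_rot: [0.703, 0.035, 0.71, -0.033]
contact_force: [1.5, -0.3, 0.4]
gripper_width: 0.999
```

play_rows(
  motion=[
    [-1,[-0.02,-0.03,0.04],0],
    [-1,[-0.02,-0.03,0.04],0],
  ],
)

```text
time: 7.95
tool_pos: [0.5923, -0.1756, 0.1496]
tool_rot: [0.71, 0.032, 0.703, -0.036]
contact_force: [0.4, -1.0, 1.2]
gripper_width: 0.998
```

```bash
cat > look.py <<'E'
from h import *
import sys,json
def look(tag,t=[]):
    s=state();M=rot(s);print(round(s["time"],2),np.round(s["tool_pos"],4),round(s["gripper_width"],3),"yaw",round(np.arctan2(M[1,2],M[0,2]),3),np.round(s["contact_force"],1))
    c=cams.camera_info("wrist");p,d=cams.grab_frame("wrist")
    cv2.imwrite(f"pics/{tag}.png",p[:,:,::-1]);np.save(f"{tag}.npy",d);json.dump({k:np.array(v).tolist() for k,v in c.items()},open(f"{tag}.json","w"))
    for x in t:print(x,[(np.round(a["at"],4),round(a["score"],2)) for a in nets.landmark_of("wrist",x)])
    return p,d,c
def blob(p,c,lo,hi,z,n="wrist"):
    h=cv2.cvtColor(p,cv2.COLOR_RGB2HSV);m=cv2.inRange(h,lo,hi);k,l,st,ce=cv2.connectedComponentsWithStats(m)
    i=1+np.argmax(st[1:,4]);print(st[i],ce[i],np.round(atz(n,*ce[i],z,c),4))
E
python3 - <<'E'
from look import *
p,d,c=look("w5")
blob(p,c,(125,80,30),(165,255,255),.05)
E
```

```text
7.95 [ 0.5923 -0.1756  0.1496] 0.998 yaw -0.097 [ 0.4 -1.   1.2]
[ 252  132   38   38 1143] [270.24846894 150.85564304] [ 0.6112 -0.1442  0.05  ]
```

View pics/w5.png

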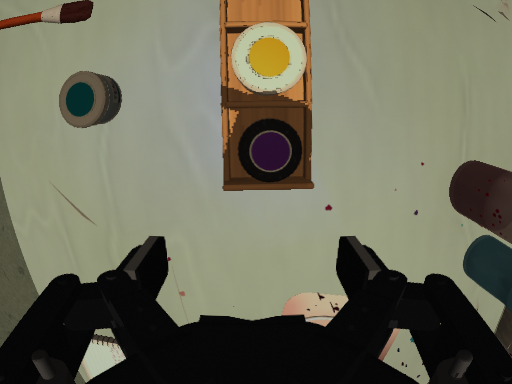

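play_rows(
  motion=[
    [-1,[-0.035,0.025,0],0],
    [-1,[-0.07,0.05,0],0],
    [-1,[-0.11,0.075,0],0],
    [-1,[-0.148,0.1,-0.01],0],
    [-1,[-0.148,0.1,-0.02],0],
  ],
)

```text
time: 8.5
tool_pos: [0.4359, -0.0688, 0.1179]
tool_rot: [0.704, 0.034, 0.709, -0.032]
contact_force: [1.0, -0.4, 0.0]
gripper_width: 0.995
```

Run:
```python
from look import *
p,d,c=look("w6")
blob(p,c,(78,80,30),(100,255,255),.045)
```

```text
8.5 [ 0.4359 -0.0688  0.1179] 0.995 yaw -0.093 [ 1.  -0.4  0. ]
[ 245  187   41   40 1272] [264.64386792 206.74842767] [ 0.4443 -0.0751  0.045 ]
```

View pics/w6.png

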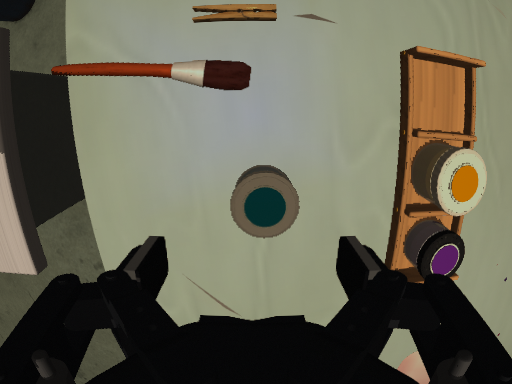

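play_rows(
  motion=[
    [-1,[0.004,-0.004,-0.02],0],
    [-1,[0.004,-0.004,-0.04],0],
    [-1,[0.004,-0.004,-0.04],0],
  ],
)

```text
time: 8.85
tool_pos: [0.444, -0.0758, 0.0789]
tool_rot: [0.704, 0.034, 0.709, -0.033]
contact_force: [-0.7, 0.1, 0.6]
gripper_width: 1.006
```

play_rows(
  motion=[
    [-1,[0,0,-0.03],0],
    [-1,[0,0,-0.055],0],
    [-1,[0,0,-0.065],0],
    [-1,[0,0,-0.065],0],
    [1,[0,0,-0.065],0],
  ],
)

```text
time: 9.35
tool_pos: [0.4467, -0.0767, 0.0183]
tool_rot: [0.707, 0.033, 0.706, -0.034]
contact_force: [0.1, 0.3, 0.6]
gripper_width: 0.858
```

play_rows(
  motion=[
    [1,[0,0,0],0],
    [1,[0,0,0],0],
    [1,[0,0,0],0],
    [1,[0,0,0],0],
  ],
)

```text
time: 9.75
tool_pos: [0.4475, -0.077, 0.0195]
tool_rot: [0.708, 0.033, 0.705, -0.034]
contact_force: [0.7, 0.7, 6.2]
gripper_width: 0.609
```

play_rows(
  motion=[
    [1,[0,0,0.01],0],
    [1,[0,0,0.04],0],
    [1,[0.03,0.015,0.08],0],
    [1,[0.07,0.03,0.12],0],
    [1,[0.11,0.05,0.14],0],
  ],
)

```text
time: 10.25
tool_pos: [0.5499, -0.0299, 0.1569]
tool_rot: [0.708, 0.034, 0.705, -0.034]
contact_force: [-0.1, -0.3, -0.4]
gripper_width: 0.607
```

play_rows(
  motion=[
    [1,[0.03,0.015,0],0],
    [1,[0.065,0.03,0],0],
    [1,[0.07,0.03,0],0],
    [1,[0.07,0.03,0],0],
  ],
)

```text
time: 10.65
tool_pos: [0.6183, 0.0004, 0.1529]
tool_rot: [0.706, 0.033, 0.707, -0.033]
contact_force: [0.0, -0.2, -0.7]
gripper_width: 0.615
```

Run:
```python
from look import *
p,d,c=look("w7")
```

```text
10.65 [6.183e-01 4.000e-04 1.529e-01] 0.615 yaw -0.094 [ 0.  -0.2 -0.7]
```

View pics/w7.png

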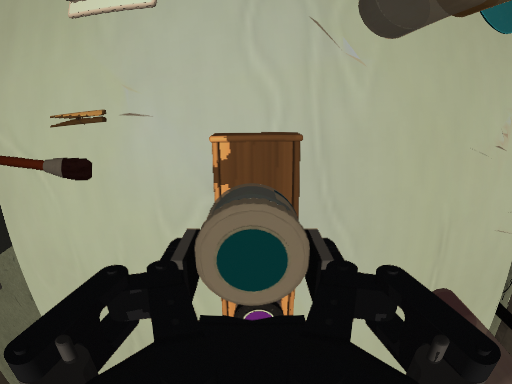

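play_rows(
  motion=[
    [1,[0.005,0.003,0],0],
    [1,[0.005,0.003,-0.04],0],
    [1,[0.005,0.003,-0.08],0],
    [1,[0.005,0.003,-0.108],0],
    [1,[0.005,0.003,-0.12],0],
  ],
)

```text
time: 11.2
tool_pos: [0.62, 0.003, 0.0295]
tool_rot: [0.704, 0.034, 0.708, -0.034]
contact_force: [0.0, 0.1, -0.6]
gripper_width: 0.606
```

play_rows(
  motion=[
    [1,[0,0,-0.005],0],
    [1,[0,0,-0.008],0],
    [1,[0,0,-0.01],0],
    [1,[0,0,-0.011],0],
  ],
)

```text
time: 11.6
tool_pos: [0.6247, 0.003, 0.0245]
tool_rot: [0.707, 0.033, 0.705, -0.034]
contact_force: [-3.6, 0.2, 8.8]
gripper_width: 0.608
```

play_rows(
  motion=[
    [-1,[-0.001,0,0.002],0],
    [-1,[-0.001,0,0.002],0],
    [-1,[-0.001,0,0.002],0],
    [-1,[-0.001,0,0.03],0],
    [-1,[-0.001,0,0.08],0],
  ],
)

```text
time: 12.1
tool_pos: [0.6185, 0.0035, 0.0977]
tool_rot: [0.703, 0.034, 0.71, -0.033]
contact_force: [1.5, 0.8, 0.5]
gripper_width: 0.999
```

play_rows(
  motion=[
    [-1,[-0.02,-0.03,0.04],0],
    [-1,[-0.025,-0.04,0.06],0],
    [-1,[-0.025,-0.04,0.06],0],
  ],
)

```text
time: 12.4
tool_pos: [0.5995, -0.0386, 0.1674]
tool_rot: [0.709, 0.034, 0.703, -0.035]
contact_force: [0.5, 0.5, -0.0]
gripper_width: 1.002
```

Run:
```python
from look import *
p,d,c=look("w8")
blob(p,c,(125,80,30),(165,255,255),.05)
blob(p,c,(78,80,30),(100,255,255),.05)
```

```text
12.4 [ 0.5995 -0.0386  0.1674] 1.002 yaw -0.097 [ 0.5  0.5 -0. ]
[257 270  31  26 610] [272.25409836 282.80327869] [ 0.6111 -0.1439  0.05  ]
[ 257  118   35   36 1002] [274.03892216 135.37724551] [0.6239 0.004  0.05  ]
```

View pics/w8.png

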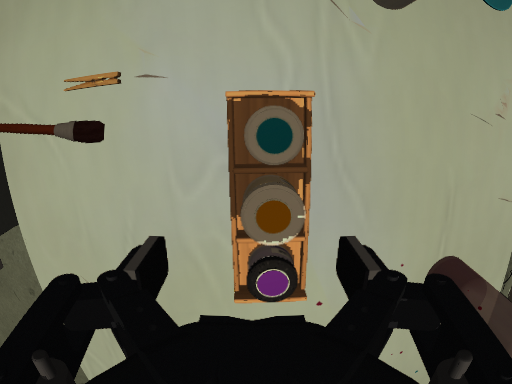

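play_rows(
  motion=[
    [-1,[-0.01,0.03,0.03],0.148],
    [-1,[-0.02,0.06,0.06],0.296],
    [-1,[-0.03,0.09,0.08],0.444],
    [-1,[-0.04,0.12,0.08],0.592],
    [-1,[-0.05,0.15,0.08],0.74],
  ],
)

```text
time: 12.95
tool_pos: [0.5466, 0.115, 0.2408]
tool_rot: [0.669, -0.226, 0.67, 0.227]
contact_force: [1.0, 0.3, -0.7]
gripper_width: 0.996
```

play_rows(
  motion=[
    [-1,[-0.005,0.03,0],0.148],
    [-1,[-0.01,0.06,0],0.296],
    [-1,[-0.02,0.09,0],0.444],
    [-1,[-0.03,0.12,0],0.592],
    [-1,[-0.03,0.124,0],0.745],
  ],
)

```text
time: 13.45
tool_pos: [0.5151, 0.2404, 0.2393]
tool_rot: [0.54, -0.454, 0.543, 0.456]
contact_force: [0.1, -1.0, 0.1]
gripper_width: 0.998
```

play_rows(
  motion=[
    [-1,[0,0,0],0],
    [-1,[0,0,0],0],
  ],
)

```text
time: 13.65
tool_pos: [0.5167, 0.2373, 0.2402]
tool_rot: [0.543, -0.451, 0.545, 0.452]
contact_force: [0.2, -0.6, 0.2]
gripper_width: 1.001
```

Run:
```python
from look import *
p,d,c=look("w9",["reader","cradle","reader_nose"])
s,ds=cams.grab_frame("side");cv2.imwrite("pics/s9.png",s[:,:,::-1])
t,dt=cams.grab_frame("top");np.save("t9.npy",dt);cv2.imwrite("pics/t9.png",t[:,:,::-1]);np.save("s9.npy",ds)
```

```text
13.65 [0.5167 0.2373 0.2402] 1.001 yaw 1.385 [ 0.2 -0.6  0.2]
reader [(array([0.4679, 0.2399, 0.0138]), 0.56), (array([0.4387, 0.0899, 0.0015]), 0.42)]
cradle [(array([ 0.4785,  0.2409, -0.0012]), 0.84)]
reader_nose []
```

View pics/w9.png

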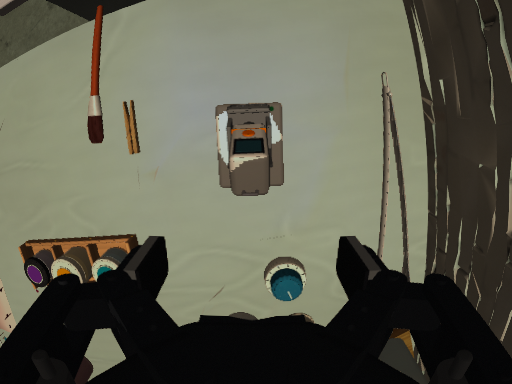

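Run:
```python
import cv2
p=cv2.imread("pics/w9.png");cv2.imwrite("pics/w9z.png",cv2.resize(p[95:200,205:295],None,fx=5.5,fy=5.5,interpolation=cv2.INTER_CUBIC))
```

```text
(no output)
```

View pics/w9z.png

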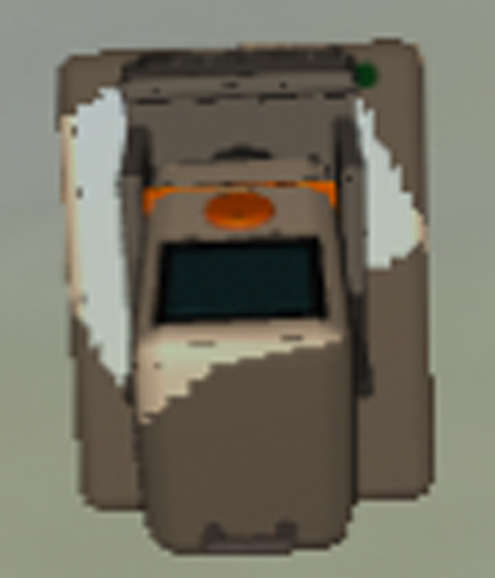

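Run:
```python
from look import *
c=json.load(open("w9.json"))
f=lambda u,v,z:atz("wrist",205+(u+.5)/5.5-.5,95+(v+.5)/5.5-.5,z,c)
P=[f(*a,.012) for a in[(58,55),(422,42),(82,508),(434,495)]];print(np.round(P,4),np.mean(P,0))
print("yaw",[np.arctan2((b-a)[1],(b-a)[0]) for a,b in[(P[0],P[2]),(P[1],P[3])]],[np.arctan2(-(b-a)[0],(b-a)[1]) for a,b in[(P[0],P[1]),(P[2],P[3])]])
# predict model: cradle yaw psi, nose
for psi,n in[(-.18,np.array([.4703,.2400,.0228]))]:
    Rm=R.from_euler("zy",[psi,.35]).as_matrix()
    for q in[(0,0,117),(-22,-18,110),(-22,18,110),(22,18,110),(22,-18,110),(0,0,0)]:
        uv=proj("wrist",n+Rm@np.array(q)/1000,c);print(q,np.round(((uv-[205,95])+.5)*5.5))
# depth plane of reader top
d=np.load("w9.npy");K=np.array(c["K"]);
vs,us=np.mgrid[95:200,205:295];dd=d[95:200,205:295]
o,_=ray("wrist",0,0,c)
pts=[]
for v in range(95,200):
  for u in range(205,295):
    _,dr=ray("wrist",u,v,c); 
    x=(u-K[0,2])/K[0,0];y=(v-K[1,2])/K[1,1];z=np.cos(np.hypot(x,y)); pts.append(o+dr*d[v,u]/z)
pts=np.array(pts).reshape(105,90,3);np.save("pts9.npy",pts)
for v in range(100,198,6): print(v,np.round(pts[v-95,250-205],4))
```

```text
[[0.432  0.2052 0.012 ]
 [0.4444 0.286  0.012 ]
 [0.5361 0.1892 0.012 ]
 [0.5483 0.2709 0.012 ]] [0.49018123 0.23782488 0.012     ]
yaw [np.float64(-0.1528392147386632), np.float64(-0.14399945323480892)] [np.float64(-0.15291914322650021), np.float64(-0.1480788561267693)]
(0, 0, 117) [280. 486.]
(-22, -18, 110) [161. 345.]
(-22, 18, 110) [395. 339.]
(22, 18, 110) [382. 569.]
(22, -18, 110) [169. 576.]
(0, 0, 0) [242. 193.]
100 [0.4344 0.2485 0.0009]
106 [0.4427 0.2472 0.0322]
112 [0.4497 0.2459 0.0383]
118 [0.4567 0.2445 0.0258]
124 [0.4624 0.2437 0.0642]
130 [0.4675 0.2429 0.0852]
136 [0.4727 0.242  0.0942]
142 [0.4771 0.2413 0.1084]
148 [0.4813 0.2406 0.1194]
154 [0.4855 0.2399 0.1277]
160 [0.4904 0.239  0.1294]
166 [0.4959 0.2379 0.128 ]
172 [0.5014 0.2368 0.1263]
178 [0.5075 0.2357 0.1229]
184 [0.5131 0.2346 0.122 ]
190 [0.5193 0.2334 0.1194]
196 [0.5581 0.225  0.0019]
```

Run:
```python
from look import *
from scipy.optimize import least_squares
c=json.load(open("w9.json"))
pts=np.load("pts9.npy")
# plane fit top face
reg=pts[155-95:192-95,234-205:266-205].reshape(-1,3);reg=reg[(reg[:,2]>.11)]
def pl(r):
    for _ in range(5):
        m=r.mean(0);n=np.linalg.svd(r-m)[2][2];n*=np.sign(n[2]);e=np.abs((r-m)@n);r=r[e<.003]
    return m,n,len(r)
m,n,k=pl(reg);print("top",m,n,k,"tilt",np.arccos(n[2]),"dir",np.arctan2(n[1],n[0]))
obs={(-22,-18,110):(140,350),(-22,18,110):(340,340),(22,18,110):(352,530),(22,-18,110):(148,540)}
def res(p):
    Rm=R.from_euler("ZY",[p[3],.35]).as_matrix();o=[]
    for q,uv in obs.items():
        o+=list(((proj("wrist",p[:3]+Rm@np.array(q)/1000,c)-[205,95])+.5)*5.5-uv)
    return np.array(o)
s=least_squares(res,[.468,.24,.022,-.15]);print(s.x,s.fun.round(1))
Rm=R.from_euler("ZY",[s.x[3],.35]).as_matrix()
for z in(0,65,78,90,110):print(z,s.x[:3]+Rm[:,2]*z/1000)
```

```text
top [0.50070544 0.23642585 0.13194754] [-0.16933582 -0.98545697  0.01413989] 240 tilt 1.5566559699587148 dir -1.7409692283774976
[ 0.47563303  0.23863907 -0.01954115 -0.14158516] [-0.5 -4.7 -0.8 -3.7 -9.   5.6 10.3  3.5]
0 [ 0.47563303  0.23863907 -0.01954115]
65 [0.49769836 0.2354939  0.04151808]
78 [0.50211142 0.23486487 0.05372992]
90 [0.50618502 0.23428422 0.0650024 ]
110 [0.51297436 0.23331648 0.08378985]
```

Run:
```python
from look import *
c=json.load(open("w9.json"))
f=lambda u,v,z:atz("wrist",205+(u+.5)/5.5-.5,95+(v+.5)/5.5-.5,z,c)
t=f(245,443,.126);print("top centre",t, "front",f(240,345,.133),"back",f(250,540,.118))
for psi in(-.15,):
    a=R.from_euler("ZY",[psi,.35]).as_matrix()[:,2]
    for z in(0,65,75,80,90):print(z,t+a*(z-110)/1000)
d=np.load("t9.npy")
# top cam check
p=cv2.imread("pics/t9.png");print(proj("top",t))
cv2.imwrite("pics/t9z.png",cv2.resize(p[180:240,160:210],None,fx=10,fy=10,interpolation=cv2.INTER_CUBIC))
p=cv2.imread("pics/s9.png")
cv2.imwrite("pics/s9z.png",cv2.resize(p[205:315,250:350],None,fx=5.4,fy=5.4,interpolation=cv2.INTER_CUBIC))
```

```text
top centre [0.50411983 0.23555114 0.126     ] front [0.4873142  0.23805143 0.133     ] back [0.52230679 0.23284084 0.118     ]
0 [0.46682461 0.24118776 0.022669  ]
65 [0.4888627  0.23785703 0.08372823]
75 [0.49225317 0.23734461 0.09312196]
80 [0.49394841 0.2370884  0.09781882]
90 [0.49733888 0.23657598 0.10721255]
[176.13011325 203.78068212]
```

View pics/s9z.png

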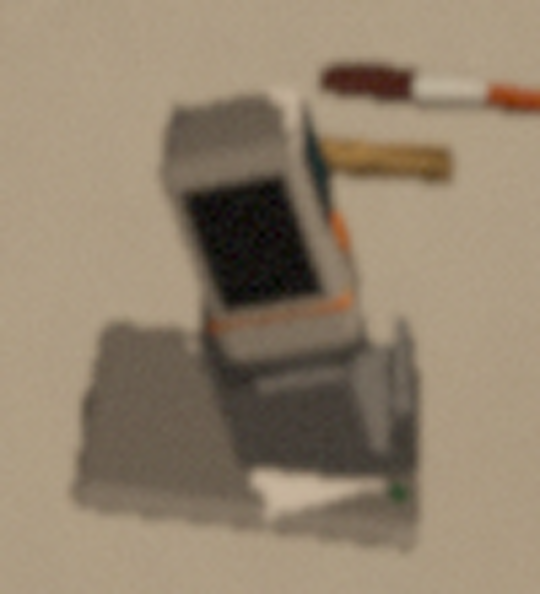

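play_rows(
  motion=[
    [-1,[-0.0225,0,-0.04],0.035],
    [-1,[-0.0225,0,-0.08],0.035],
    [-1,[-0.0225,0,-0.12],0.035],
    [-1,[-0.0225,0,-0.15],0.035],
    [-1,[-0.0225,0,-0.166],0.035],
  ],
)

```text
time: 14.45
tool_pos: [0.493, 0.2362, 0.0728]
tool_rot: [0.534, -0.461, 0.538, 0.462]
contact_force: [-0.6, -0.9, -0.2]
gripper_width: 0.997
```

play_rows(
  motion=[
    [-1,[0,0,0],0],
    [-1,[0,0,0],0],
  ],
)

```text
time: 14.65
tool_pos: [0.4959, 0.2373, 0.0774]
tool_rot: [0.536, -0.462, 0.535, 0.461]
contact_force: [0.7, 0.1, 0.7]
gripper_width: 0.997
```

Run:
```python
from look import *
p,d,c=look("w10")
s,ds=cams.grab_frame("side");cv2.imwrite("pics/s10.png",cv2.resize(s[185:315,240:360],None,fx=4.5,fy=4.5,interpolation=cv2.INTER_CUBIC)[:,:,::-1])
```

```text
14.65 [0.4959 0.2373 0.0774] 0.997 yaw 1.422 [0.7 0.1 0.7]
```

View pics/w10.png

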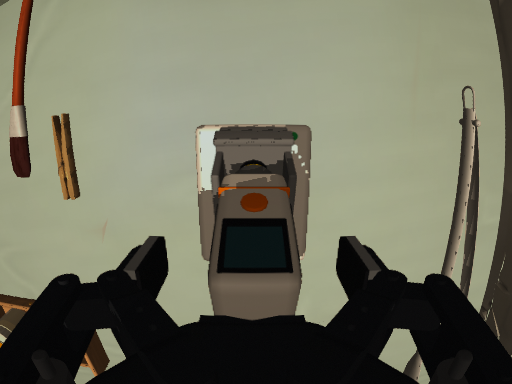

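View pics/s10.png

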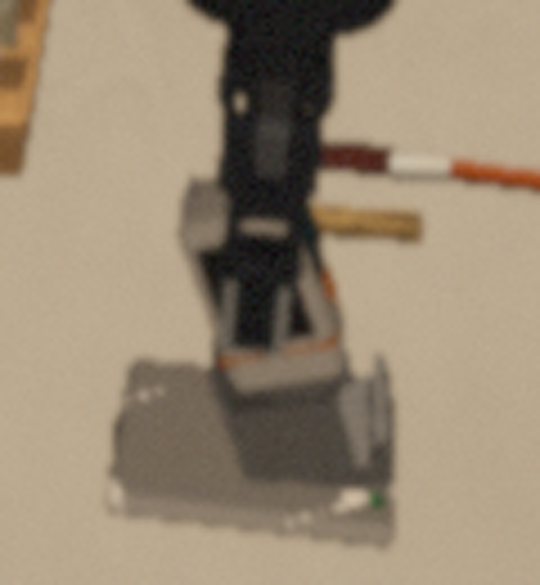

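play_rows(
  motion=[
    [1,[0,0,0],0],
    [1,[0,0,0],0],
    [1,[0,0,0],0],
    [1,[0,0,0],0],
    [1,[0,0,0],0],
  ],
)

```text
time: 15.25
tool_pos: [0.495, 0.2373, 0.0765]
tool_rot: [0.536, -0.462, 0.536, 0.461]
contact_force: [0.0, 0.1, 1.5]
gripper_width: 0.413
```

play_rows(
  motion=[
    [1,[0,0,0],0],
    [1,[0,0,0.003],0],
    [1,[0,0,0.005],0],
    [1,[0,0,0.005],0],
  ],
)

```text
time: 15.65
tool_pos: [0.4946, 0.2371, 0.0809]
tool_rot: [0.536, -0.461, 0.536, 0.461]
contact_force: [-1.3, 1.2, -1.7]
gripper_width: 0.414
```

play_rows(
  motion=[
    [1,[-0.005,0.0007,0],0],
    [1,[-0.01,0.0015,0],0],
    [1,[-0.014,0.002,0],0],
    [1,[-0.014,0.002,0],0],
  ],
)

```text
time: 16.05
tool_pos: [0.4814, 0.2392, 0.0818]
tool_rot: [0.536, -0.462, 0.535, 0.461]
contact_force: [1.5, -0.1, 0.6]
gripper_width: 0.416
```

```bash
cat > sv.py <<'E'
from look import *
def sv(tag):
    p,d,c=look("w"+tag)
    s,ds=cams.grab_frame("side");cv2.imwrite(f"pics/s{tag}.png",cv2.resize(s[185:315,240:360],None,fx=4.5,fy=4.5,interpolation=cv2.INTER_CUBIC)[:,:,::-1])
E
python3 -c "from sv import *;sv('11')"
```

```text
16.05 [0.4814 0.2392 0.0818] 0.416 yaw 1.423 [ 1.5 -0.1  0.6]
```

View pics/s11.png

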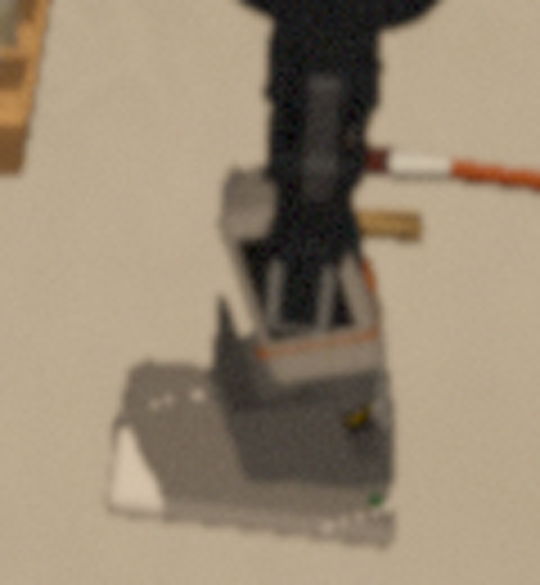

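View pics/w11.png

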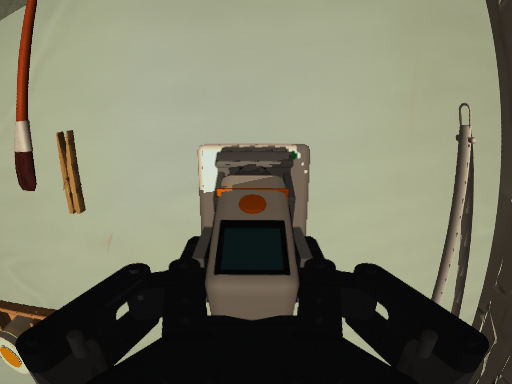

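play_rows(
  motion=[
    [1,[-0.003,0.0005,0.0007],0],
    [1,[-0.006,0.001,0.0014],0],
    [1,[-0.009,0.0014,0.002],0],
    [1,[-0.012,0.0018,0.0026],0],
  ],
)

```text
time: 16.55
tool_pos: [0.4718, 0.241, 0.0852]
tool_rot: [0.538, -0.463, 0.534, 0.46]
contact_force: [10.4, -1.3, -1.2]
gripper_width: 0.419
```

```bash
python3 -c "from sv import *;sv('12')"
```

```text
16.55 [0.4718 0.241  0.0852] 0.419 yaw 1.422 [10.4 -1.3 -1.2]
```

View pics/s12.png

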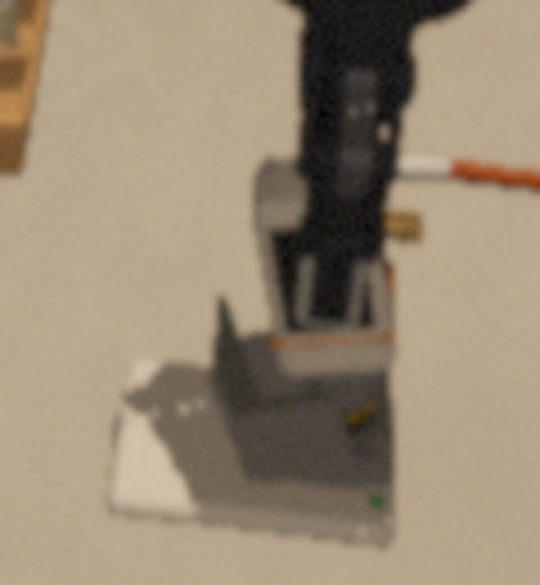

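play_rows(
  motion=[
    [1,[-0.003,0.0005,0.0005],0],
    [1,[-0.006,0.001,0.001],0],
    [1,[-0.009,0.0014,0.0013],0],
    [1,[-0.012,0.0018,0.0015],0],
    [1,[-0.012,0.0018,0.0015],0],
  ],
)

```text
time: 17.15
tool_pos: [0.4598, 0.2429, 0.0871]
tool_rot: [0.538, -0.463, 0.533, 0.46]
contact_force: [7.6, -1.7, 0.6]
gripper_width: 0.413
```

```bash
python3 -c "from sv import *;sv('13')"
```

```text
17.15 [0.4598 0.2429 0.0871] 0.413 yaw 1.422 [ 7.6 -1.7  0.6]
```

View pics/s13.png

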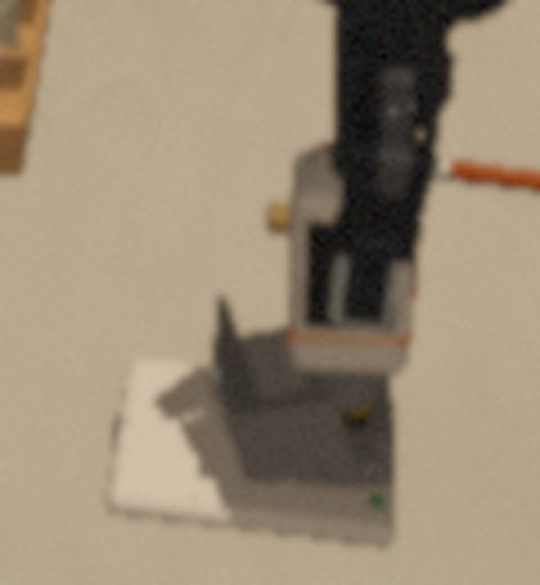

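View pics/w13.png

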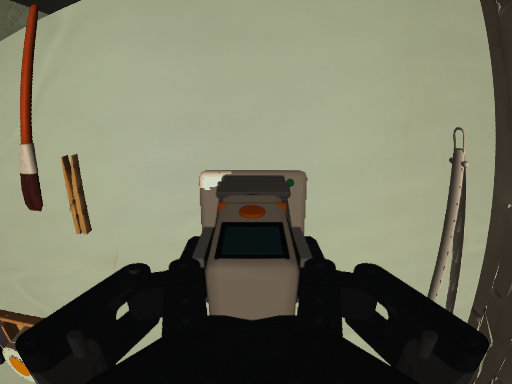

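play_rows(
  motion=[
    [1,[0.001,0,0.005],0],
    [1,[0.001,0,0.02],0],
    [1,[0.001,0,0.05],0],
    [1,[0.001,0,0.1],0],
    [1,[0.001,0,0.1],0],
  ],
)

```text
time: 17.75
tool_pos: [0.461, 0.2444, 0.1928]
tool_rot: [0.54, -0.463, 0.532, 0.46]
contact_force: [1.2, -1.0, -1.0]
gripper_width: 0.409
```

Run:
```python
from look import *
p,d,c=look("w14",["reader","reader_nose"])
s,ds=cams.grab_frame("side");np.save("s14.npy",ds)
for x in("reader","reader_nose"):print(x,[(np.round(a["at"],4),round(a["score"],2)) for a in nets.landmark_of("side",x)])
T=state()["tool_pos"]
ce=proj("side",T);u,v=int(ce[0]),int(ce[1]);print(u,v)
# vertical direction
a=proj("side",[.46,.243,.18]);b=proj("side",[.46,.243,.1]);print("vertical img",a-b)
cv2.imwrite("pics/s14full.png",s[:,:,::-1])
u0,v0=u-50,v-60
cv2.imwrite("pics/s14.png",cv2.resize(s[v0:v0+120,u0:u0+100],None,fx=5,fy=5,interpolation=cv2.INTER_CUBIC)[:,:,::-1]);print(u0,v0)
```

```text
17.75 [0.461  0.2444 0.1928] 0.409 yaw 1.422 [ 1.2 -1.  -1. ]
reader [(array([0.4599, 0.2437, 0.1327]), 0.76)]
reader_nose []
reader [(array([0.456 , 0.2397, 0.1248]), 0.87), (array([0.4583, 0.2437, 0.1214]), 0.51), (array([ 0.6083, -0.141 ,  0.0497]), 0.2)]
reader_nose [(array([0.4565, 0.2434, 0.1218]), 0.6)]
328 198
vertical img [  5.4936319  -42.51947454]
278 138
```

View pics/s14.png

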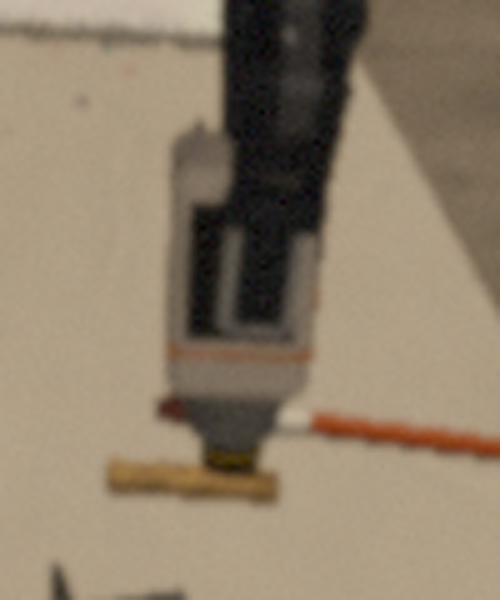

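View pics/w14.png

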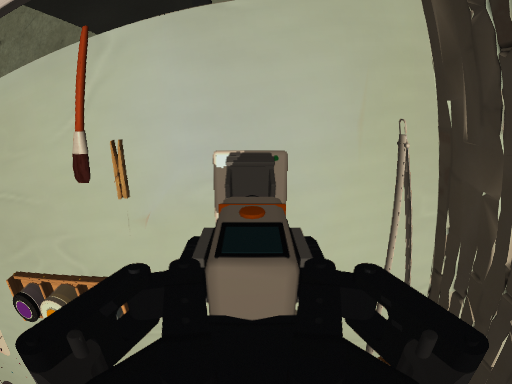

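```bash
cat > ov.py <<'E'
from look import *
def overlay(tag,T,th,u0,v0,img,fx=5,yaw=-.149,zg=80,col=(255,0,0),dx=0):
    Rm=R.from_euler("ZY",[yaw,th]).as_matrix();G=np.array(T)+[0,0,.024]
    P=lambda q:tuple(np.round((proj("side",G+Rm@(np.array(q)-[0,0,zg])/1000)-[u0,v0]+.5)*fx).astype(int).tolist())
    for y in(-18,18):
        cs=[P((x,y,z)) for x,z in[(-22,34),(22,34),(22,110),(-22,110)]]
        cv2.polylines(img,[np.array(cs)],True,col,1)
    for z,r in((0,10),(13,10),(13,14),(34,17)):
        cv2.polylines(img,[np.array([P((r*np.cos(a),r*np.sin(a),z)) for a in np.linspace(0,6.28,30)])],True,col,1)
E
python3 - <<'E'
from ov import *
T=[.461,.2444,.1928]
s=cv2.cvtColor(cv2.imread("pics/s14full.png"),cv2.COLOR_BGR2RGB)
o=[]
for th in(0,.08):
    im=np.ascontiguousarray(cv2.resize(s[138:258,278:378],None,fx=4,fy=4,interpolation=cv2.INTER_CUBIC));overlay("",T,th,278,138,im,4);o.append(im)
cv2.imwrite("pics/ov14.png",np.hstack(o)[:,:,::-1])
E
```

```text
(no output)
```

View pics/ov14.png

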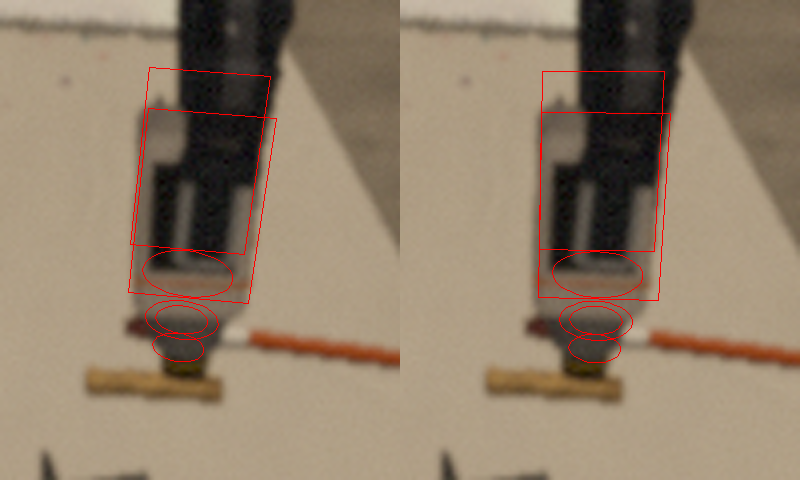

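play_rows(
  motion=[
    [1,[0,-0.001,-0.04],0],
    [1,[0,-0.001,-0.08],0],
    [1,[0,-0.001,-0.098],0],
    [1,[0,-0.001,-0.105],0],
    [1,[0,-0.001,-0.105],0],
  ],
)

```text
time: 18.55
tool_pos: [0.4623, 0.2421, 0.0836]
tool_rot: [0.539, -0.463, 0.533, 0.459]
contact_force: [5.4, -1.9, 9.5]
gripper_width: 0.415
```

play_rows(
  motion=[
    [1,[-0.002,0.0003,0],0],
    [1,[-0.004,0.0006,0],0],
    [1,[-0.006,0.0009,0],0],
    [1,[-0.008,0.0012,0],0],
    [1,[-0.008,0.0012,0],0],
  ],
)

```text
time: 19.05
tool_pos: [0.4558, 0.243, 0.0844]
tool_rot: [0.54, -0.465, 0.532, 0.458]
contact_force: [9.0, -3.7, 9.3]
gripper_width: 0.416
```

play_rows(
  motion=[
    [1,[0,0,0.003],0],
    [1,[-0.002,0,0.004],0],
    [1,[-0.003,0.0005,0.004],0],
    [1,[-0.004,0.0005,0.004],0],
    [1,[-0.004,0.0005,0.004],0],
  ],
)

```text
time: 19.55
tool_pos: [0.4496, 0.2437, 0.0858]
tool_rot: [0.539, -0.463, 0.533, 0.46]
contact_force: [8.2, -0.6, 1.3]
gripper_width: 0.415
```

play_rows(
  motion=[
    [1,[0.001,0,0.005],0],
    [1,[0.001,0,0.02],0],
    [1,[0.001,0,0.06],0],
    [1,[0.001,0,0.1],0],
    [1,[0.001,0,0.1],0],
  ],
)

```text
time: 20.05
tool_pos: [0.4496, 0.2446, 0.1899]
tool_rot: [0.539, -0.463, 0.533, 0.46]
contact_force: [-0.1, 0.4, -1.9]
gripper_width: 0.413
```

```bash
cat > lk.py <<'E'
from ov import *
def lk(tag,ths=(0,.04),zg=85,yaw=-.149,half=None):
    s,ds=cams.grab_frame("side");st=state();T=st["tool_pos"];print(st["time"],np.round(T,4),np.round(st["contact_force"],1))
    M=rot(st);print("tool x",np.round(M[:,0],3))
    cv2.imwrite(f"pics/s{tag}full.png",s[:,:,::-1]);ce=proj("side",T).astype(int);u0,v0=int(ce[0])-50,int(ce[1])-60
    o=[]
    for th in ths:
        im=np.ascontiguousarray(cv2.resize(s[v0:v0+120,u0:u0+100],None,fx=4,fy=4,interpolation=cv2.INTER_CUBIC))
        if th is not None: overlay("",T,th,u0,v0,im,4,yaw,zg)
        o.append(im)
    cv2.imwrite(f"pics/ov{tag}.png",np.hstack(o)[:,:,::-1])
E
python3 -c "
from lk import *
lk('15',(None,0))"
```

```text
20.1 [0.4481 0.2441 0.1867] [-0.3 -0.  -1.9]
tool x [ 0.004  0.002 -1.   ]
```

View pics/ov15.png

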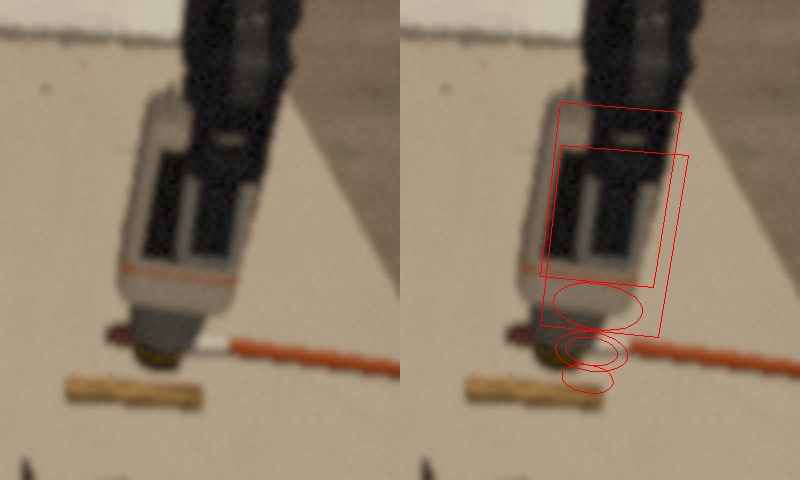

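```bash
cat > try.py <<'E'
from ov import *
import sys
def tr(tag,T,cands,yaw=-.149,out="x"):
    s=cv2.cvtColor(cv2.imread(f"pics/s{tag}full.png"),cv2.COLOR_BGR2RGB);ce=proj("side",T).astype(int);u0,v0=int(ce[0])-38,int(ce[1])-45;o=[]
    for th,dx,zg in cands:
        im=np.ascontiguousarray(cv2.resize(s[v0:v0+95,u0:u0+62],None,fx=6,fy=6,interpolation=cv2.INTER_CUBIC));overlay("",np.array(T)+[dx,-.149*dx,0],th,u0,v0,im,6,yaw,zg);o.append(im)
    cv2.imwrite(f"pics/{out}.png",np.hstack(o)[:,:,::-1])
E
python3 -c "
from try_ import *" 2>/dev/null; mv try.py trym.py; python3 -c "
from trym import *
tr('15',[.4481,.2441,.1867],[(-.04,.007,77),(-.08,.007,77)],out='x15')"
```

```text
(no output)
```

View pics/x15.png

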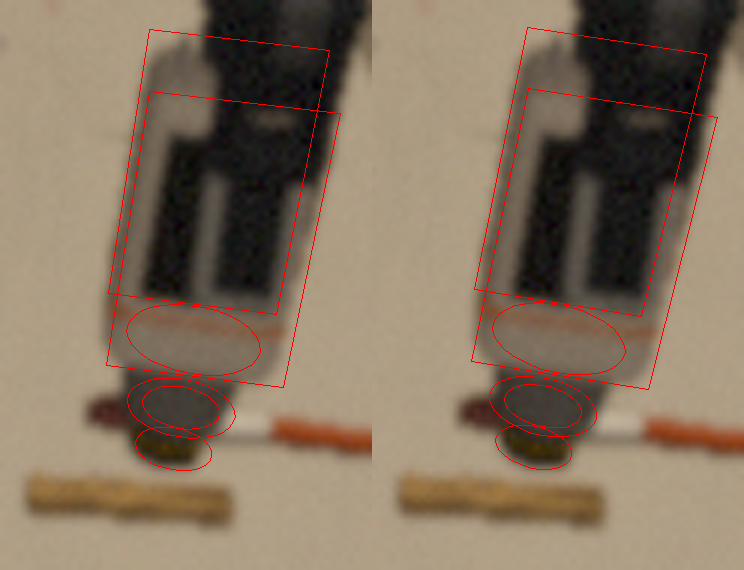

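play_rows(
  motion=[
    [1,[0.01,-0.045,0],0.02],
    [1,[0.02,-0.09,0],0.04],
    [1,[0.035,-0.135,0],0.06],
    [1,[0.05,-0.18,0],0.06],
    [1,[0.065,-0.225,0],0.06],
  ],
)

```text
time: 20.6
tool_pos: [0.5103, 0.0169, 0.1811]
tool_rot: [0.521, -0.476, 0.523, 0.479]
contact_force: [1.5, 0.2, -1.0]
gripper_width: 0.419
```

play_rows(
  motion=[
    [1,[0.02,-0.045,-0.02],0],
    [1,[0.025,-0.045,-0.06],0],
    [1,[0.025,-0.045,-0.09],0],
    [1,[0.025,-0.045,-0.11],0],
    [1,[0.025,-0.045,-0.11],0],
  ],
)

```text
time: 21.1
tool_pos: [0.5315, -0.0257, 0.0673]
tool_rot: [0.519, -0.473, 0.525, 0.481]
contact_force: [-1.0, -0.5, -1.1]
gripper_width: 0.415
```

```bash
python3 -c "
from lk import *
lk('16',(None,-.05),77,-.09)
look('w16')"
```

```text
21.15 [ 0.5336 -0.0259  0.0701] [-0.3 -0.6 -1.2]
tool x [-0.008  0.002 -1.   ]
21.15 [ 0.5336 -0.0259  0.0701] 0.414 yaw 1.482 [-0.3 -0.6 -1.2]
```

View pics/ov16.png

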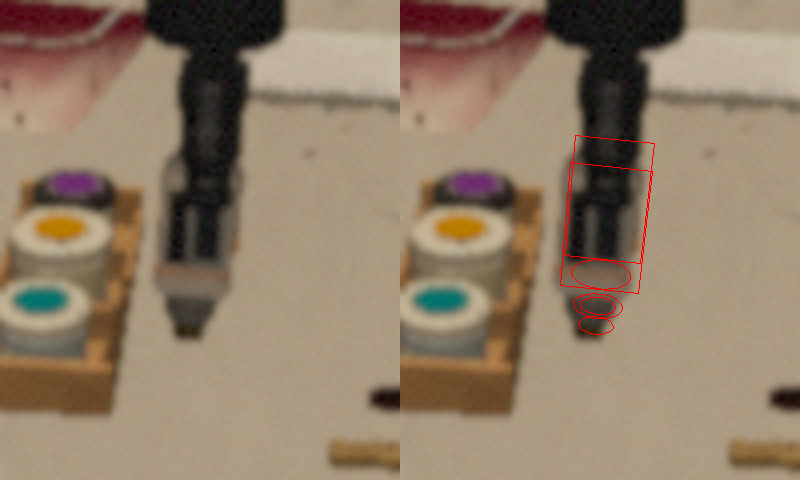

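View pics/w16.png

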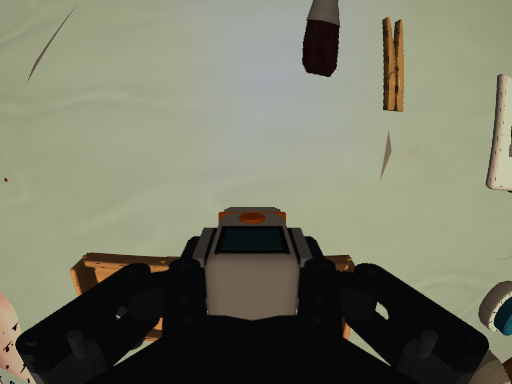

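play_rows(
  motion=[
    [1,[0,0,-0.006],0],
    [1,[0,0,-0.01],0],
    [1,[0,0,-0.01],0],
  ],
)

```text
time: 21.5
tool_pos: [0.5368, -0.0264, 0.0643]
tool_rot: [0.522, -0.477, 0.522, 0.477]
contact_force: [0.2, 0.7, -1.4]
gripper_width: 0.416
```

play_rows(
  motion=[
    [1,[0,0,-0.003],0],
    [1,[0,0,-0.004],0],
    [1,[0,0,-0.004],0],
  ],
)

```text
time: 21.8
tool_pos: [0.5368, -0.0265, 0.0601]
tool_rot: [0.522, -0.477, 0.522, 0.477]
contact_force: [-0.8, 0.1, -1.3]
gripper_width: 0.414
```

play_rows(
  motion=[
    [1,[0,0,-0.002],0],
    [1,[0,0,-0.004],0],
    [1,[0,0,-0.004],0],
  ],
)

```text
time: 22.1
tool_pos: [0.5373, -0.0266, 0.0566]
tool_rot: [0.522, -0.478, 0.522, 0.477]
contact_force: [-0.3, 0.8, 1.4]
gripper_width: 0.412
```

play_rows(
  motion=[
    [1,[0,0,-0.001],0],
    [1,[0,0,-0.002],0],
    [1,[0,0,-0.002],0],
  ],
)

```text
time: 22.4
tool_pos: [0.5373, -0.0266, 0.0545]
tool_rot: [0.522, -0.478, 0.521, 0.477]
contact_force: [0.2, 0.1, 1.7]
gripper_width: 0.413
```

play_rows(
  motion=[
    [1,[0,0,0.008],0],
    [1,[0.008,-0.0007,0.008],0],
    [1,[0.014,-0.001,0.008],0],
    [1,[0.018,-0.0015,0.008],0],
    [1,[0.018,-0.0015,0.008],0],
  ],
)

```text
time: 22.9
tool_pos: [0.5552, -0.0281, 0.0619]
tool_rot: [0.522, -0.477, 0.522, 0.477]
contact_force: [-0.0, -0.1, -1.2]
gripper_width: 0.413
```

play_rows(
  motion=[
    [1,[0.002,0,0],0],
    [1,[0.004,0,0],0],
    [1,[0.004,0,0],0],
  ],
)

```text
time: 23.2
tool_pos: [0.5581, -0.028, 0.0621]
tool_rot: [0.521, -0.477, 0.522, 0.478]
contact_force: [-4.2, -0.2, 2.0]
gripper_width: 0.413
```

play_rows(
  motion=[
    [1,[0.001,0,0],0],
    [1,[0.0025,0,0],0],
    [1,[0.004,0,0],0],
    [1,[0.004,0,0],0],
  ],
)

```text
time: 23.6
tool_pos: [0.5608, -0.0281, 0.0626]
tool_rot: [0.52, -0.476, 0.523, 0.479]
contact_force: [-11.0, 0.7, 9.2]
gripper_width: 0.417
```

```bash
python3 -c "
from lk import *
lk('17',(None,0),80,-.09)"
```

```text
23.65 [ 0.5608 -0.0281  0.0626] [-10.1  -0.5  10.4]
tool x [-0.006 -0.    -1.   ]
```

View pics/ov17.png

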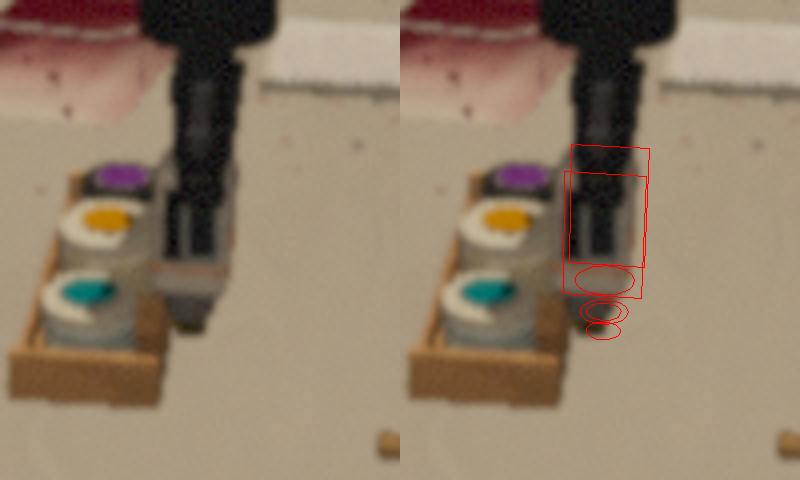

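play_rows(
  motion=[
    [1,[0,0,0.002],0],
    [1,[0.001,0,0.003],0],
    [1,[0.001,0,0.003],0],
  ],
)

```text
time: 23.95
tool_pos: [0.5609, -0.0279, 0.0632]
tool_rot: [0.52, -0.476, 0.523, 0.479]
contact_force: [-5.7, -0.9, -0.8]
gripper_width: 0.414
```

play_rows(
  motion=[
    [1,[-0.008,0,0.001],0],
    [1,[-0.03,0,0.01],0],
    [1,[-0.07,0.02,0.05],0],
    [1,[-0.08,0.04,0.07],0],
    [1,[-0.08,0.04,0.07],0],
  ],
)

```text
time: 24.45
tool_pos: [0.4852, 0.0134, 0.1397]
tool_rot: [0.524, -0.48, 0.519, 0.475]
contact_force: [0.1, 0.1, -1.6]
gripper_width: 0.412
```

play_rows(
  motion=[
    [1,[0,0.05,0.01],0],
    [1,[0,0.1,0.01],0],
    [1,[0,0.1,0.01],0],
  ],
)

```text
time: 24.75
tool_pos: [0.484, 0.1163, 0.1454]
tool_rot: [0.522, -0.479, 0.519, 0.479]
contact_force: [0.8, -0.7, -1.8]
gripper_width: 0.416
```

```bash
python3 -c "
from lk import *
lk('18',(None,0),80,-.09)"
```

```text
24.8 [0.4839 0.1142 0.145 ] [-0.  -0.5 -1.4]
tool x [ 0.001  0.    -1.   ]
```

View pics/ov18.png

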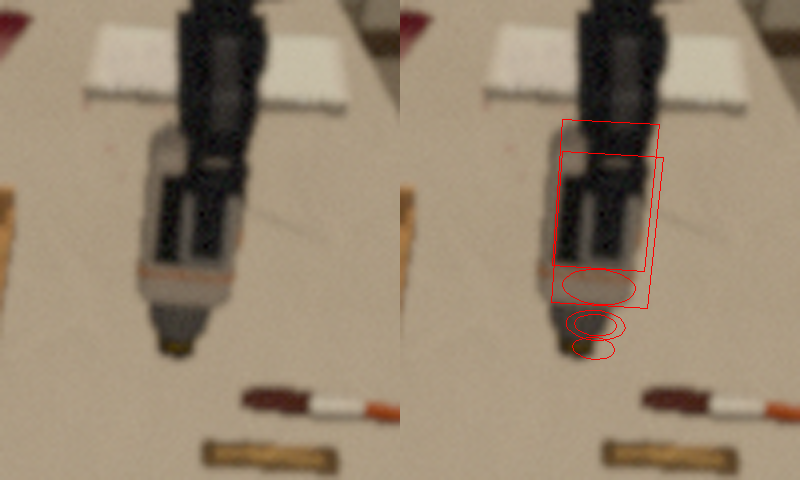

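```bash
cat > tilt.py <<'E'
from ov import *
def tilt(tag,T,yaw,rows,cguess):
    s=cv2.imread(f"pics/s{tag}full.png").astype(float).sum(2)
    s=cv2.GaussianBlur(s,(1,0) if 0 else (3,3),0.8)
    E=[]
    for v in rows:
        c=cguess(v);a=range(int(c-6),int(c+6));g=np.array([s[v,u+1]-s[v,u-1] for u in a]);g=np.clip(-g,0,None)
        k=np.argmax(g);w=slice(max(0,k-2),k+3);E.append((v,(g[w]*np.array(a)[w]).sum()/max(g[w].sum(),1e-6),g[k]))
    E=np.array(E);pf=np.polyfit(E[:,0],E[:,1],1)
    for _ in range(4):
        r=np.abs(E[:,1]-np.polyval(pf,E[:,0]));ok=r<.6;pf=np.polyfit(E[ok,0],E[ok,1],1)
    print("slope",-pf[0],"n",ok.sum(),len(E));
    # model
    G=np.array(T)+[0,0,.024];o=[]
    for th in(-.1,0,.1):
        Rm=R.from_euler("ZY",[yaw,th]).as_matrix();a,b=[proj("side",G+Rm@(np.array([30,18,z-80])/1000)) for z in(50,100)]
        o.append((b-a)[0]/-(b-a)[1])
    print("model",o,"tilt",np.interp(-(-pf[0]),-np.array(o)[::1] if o[0]<o[-1] else -np.array(o),[-.1,0,.1]))
    return E
E
python3 - <<'E'
from tilt import *
T=[.4839,.1142,.145];ce=proj("side",T).astype(int);u0,v0=ce[0]-50,ce[1]-60
e=tilt('18',T,-.09,range(v0+38,v0+68),lambda v:u0+36.5-(v-v0-38)*.089)
print(np.round(e[::3],1),u0,v0)
T=[.4481,.2441,.1867];ce=proj("side",T).astype(int);u0,v0=ce[0]-50,ce[1]-60
tilt('15',T,-.149,range(v0+30,v0+68),lambda v:u0+36-(v-v0-30)*.169)
T=[.461,.2444,.1928];ce=proj("side",T).astype(int);u0,v0=ce[0]-50,ce[1]-60
tilt('14',T,-.149,range(v0+35,v0+75),lambda v:u0+35.5-(v-v0-30)*.033)
E
```

```text
slope 0.09355010604492786 n 20 30
model [np.float64(0.17828353170785713), np.float64(0.06505069389095505), np.float64(-0.046972366461077816)] tilt -0.025168857995113106
[[158.  285.3 103.1]
 [161.  285.3  95.9]
 [164.  285.   98.1]
 [167.  288.3 145.3]
 [170.  288.2 146.9]
 [173.  287.8 135.8]
 [176.  287.3 144.1]
 [179.  287.3 148. ]
 [182.  287.1 123.2]
 [185.  282.9 106.3]] 249 120Traceback (most recent call last):
  File "<stdin>", line 6, in <module>
  File "tilt.py", line 11, in tilt
    r=np.abs(E[:,1]-np.polyval(pf,E[:,0]));ok=r<.6;pf=np.polyfit(E[ok,0],E[ok,1],1)
                                                      ~~~~~~~~~~^^^^^^^^^^^^^^^^^^^
    raise TypeError("expected non-empty vector for x")
TypeError: expected non-empty vector for x
```

Run:
```python
from look import *
p,d,c=look("w19")
K=np.array(c["K"]);o,_=ray("wrist",0,0,c)
def reg(u0,u1,v0,v1):
    P=[]
    for v in range(v0,v1):
        for u in range(u0,u1):
            if d[v,u]<=0: continue
            _,dr=ray("wrist",u,v,c);x=(u-K[0,2])/K[0,0];y=(v-K[1,2])/K[1,1];P.append(o+dr*d[v,u]/np.cos(np.hypot(x,y)))
    P=np.array(P);r=P
    for _ in range(6):
        cf,*_x=np.linalg.lstsq(np.c_[r[:,:2],np.ones(len(r))],r[:,2],rcond=None);e=np.abs(r[:,2]-np.c_[r[:,:2],np.ones(len(r))]@cf);r=r[e<max(.0015,2*e.std())] if len(r[e<max(.0015,2*e.std())])>50 else r
    print(len(P),len(r),"slope x,y",cf[:2],"resid",e.std(),r.mean(0), P[:,:].min(0),P.max(0))
reg(215,290,270,308)
reg(200,300,40,120)
```

```text
24.8 [0.4839 0.1142 0.145 ] 0.413 yaw 1.487 [-0.  -0.5 -1.4]
2833 2784 slope x,y [ 0.04123989 -0.00487286] resid 0.00033789532861100224 [0.47794845 0.1133863  0.19637693] [0.46905345 0.09849002 0.19406246] [0.48844394 0.12729592 0.19828788]
7977 7371 slope x,y [ 0.00235303 -0.00408113] resid 0.00037504594431705506 [3.84252800e-01 1.19879134e-01 3.82721998e-04] [ 0.34058042  0.06817803 -0.00230475] [0.42703534 0.16993904 0.01211325]
```

View pics/w19.png

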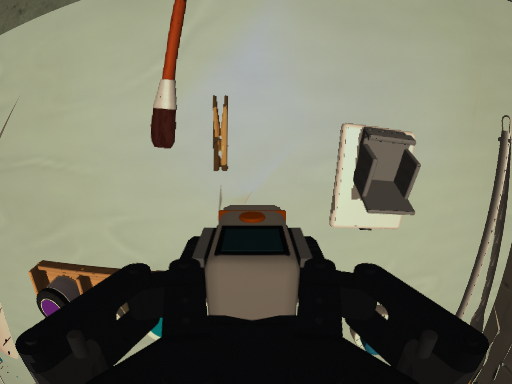

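play_rows(
  motion=[
    [1,[0.0,-0.05,0],0],
    [1,[0.0,-0.1,0],0],
    [1,[0.02,-0.141,-0.02],0],
    [1,[0.045,-0.141,-0.05],0],
    [1,[0.06,-0.141,-0.0815],0],
  ],
)

```text
time: 25.35
tool_pos: [0.546, -0.0327, 0.0635]
tool_rot: [0.524, -0.477, 0.522, 0.475]
contact_force: [0.0, 0.7, -1.3]
gripper_width: 0.415
```

play_rows(
  motion=[
    [1,[0.006,0,0],0],
    [1,[0.01,0,0],0],
    [1,[0.014,0,0],0],
    [1,[0.016,0,0],0],
    [1,[0.016,0,0],0],
  ],
)

```text
time: 25.85
tool_pos: [0.56, -0.029, 0.0649]
tool_rot: [0.522, -0.478, 0.521, 0.477]
contact_force: [-1.9, -0.5, -0.8]
gripper_width: 0.416
```

play_rows(
  motion=[
    [1,[0.0015,0,0],0],
    [1,[0.003,0,0],0],
    [1,[0.0045,0,0],0],
    [1,[0.0045,0,0],0],
  ],
)

```text
time: 26.25
tool_pos: [0.5614, -0.0288, 0.0628]
tool_rot: [0.52, -0.476, 0.524, 0.479]
contact_force: [-8.8, 0.6, 1.5]
gripper_width: 0.415
```

play_rows(
  motion=[
    [1,[-0.006,0,0.001],0],
    [1,[-0.02,0,0.01],0],
    [1,[-0.05,0,0.05],0],
    [1,[-0.05,-0.03,0.09],0],
    [1,[-0.05,-0.03,0.09],0],
  ],
)

```text
time: 26.75
tool_pos: [0.5184, -0.0618, 0.1614]
tool_rot: [0.525, -0.482, 0.519, 0.472]
contact_force: [1.8, 0.7, -0.7]
gripper_width: 0.418
```

```bash
cat > topf.py <<'E'
from look import *
def topf(tag):
    p,d,c=look(tag)
    K=np.array(c["K"]);o,_=ray("wrist",0,0,c);P=[]
    for v in range(270,308):
        for u in range(215,290):
            _,dr=ray("wrist",u,v,c);x=(u-K[0,2])/K[0,0];y=(v-K[1,2])/K[1,1];P.append(o+dr*d[v,u]/np.cos(np.hypot(x,y)))
    r=np.array(P)
    for _ in range(6):
        A=np.c_[r[:,:2],np.ones(len(r))];cf=np.linalg.lstsq(A,r[:,2],rcond=None)[0];e=np.abs(r[:,2]-A@cf);r=r[e<.0015]
    print(len(r),"slope",cf[:2],r.mean(0))
E
python3 -c "
from topf import *
topf('w20')"
```

```text
26.75 [ 0.5184 -0.0618  0.1614] 0.418 yaw 1.48 [ 1.8  0.7 -0.7]
707 slope [-0.15886505  0.00926716] [ 0.51190607 -0.06216264  0.2128987 ]
```

play_rows(
  motion=[
    [1,[0,0,0],0],
    [1,[0,0,0],0],
  ],
)

```text
time: 27.0
tool_pos: [0.5136, -0.0584, 0.1521]
tool_rot: [0.521, -0.477, 0.522, 0.478]
contact_force: [-0.5, 0.6, -3.3]
gripper_width: 0.411
```

```bash
python3 -c "
from topf import *
topf('w21')
d=np.load('w21.npy');print(np.round(d[262:316:4,250],4))
d=np.load('w19.npy');print(np.round(d[262:316:4,250],4))
"
```

```text
27.0 [ 0.5136 -0.0584  0.1521] 0.411 yaw 1.482 [-0.5  0.6 -3.3]
894 slope [-0.15594373  0.0121955 ] [ 0.50785515 -0.05922902  0.20369445]
[0.1045 0.1033 0.1028 0.1022 0.102  0.1034 0.1032 0.104  0.1046 0.1049
 0.1046 0.1052 0.1058 0.1072]
[0.1051 0.1027 0.1032 0.1024 0.1013 0.1039 0.1042 0.1041 0.105  0.1051
 0.1064 0.1046 0.106  0.1062]
```

View pics/w21.png

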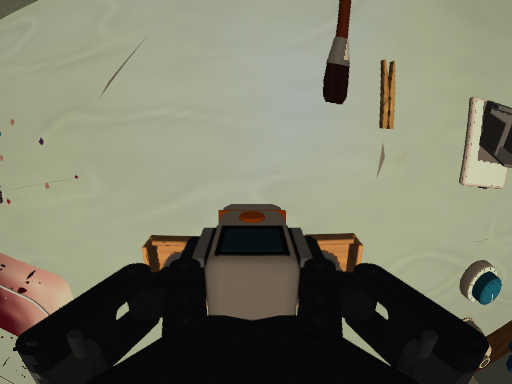

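```bash
cat > topf.py <<'E'
from look import *
from scipy.optimize import least_squares
def fit(tag,v0=265,v1=312,u0=216,u1=289):
    c=json.load(open(tag+".json"));d=np.load(tag+".npy");K=np.array(c["K"]);o,_=ray("wrist",0,0,c);P=[]
    for v in range(v0,v1):
        for u in range(u0,u1):
            if d[v,u]<.09 or d[v,u]>.115: continue
            _,dr=ray("wrist",u,v,c);x=(u-K[0,2])/K[0,0];y=(v-K[1,2])/K[1,1];P.append(o+dr*d[v,u]/np.cos(np.hypot(x,y)))
    r=np.array(P);m=np.median(r,0);A=np.c_[r[:,:2]-m[:2],np.ones(len(r))]
    s=least_squares(lambda q:(A@q-(r[:,2]-m[2]))*1000,[0,0,0],loss="soft_l1");e=A@s.x-(r[:,2]-m[2])
    print(tag,len(r),"slope",s.x[:2].round(4),"mad",np.median(np.abs(e)).round(5),m.round(4))
def topf(tag): look(tag);fit(tag)
E
python3 -c "
from topf import *
for a in[(265,312),(280,314),(262,300)]:
  for t in('w13','w14','w19','w20','w21'):
    try: fit(t,*a)
    except Exception as e: print(t,e)
"
```

```text
w13 3419 slope [ 0.0015 -0.0024] mad 0.00053 [0.4537 0.2424 0.1373]
w14 3418 slope [0.0119 0.0045] mad 0.00047 [0.455  0.2436 0.2429]
w19 3411 slope [ 0.0693 -0.0074] mad 0.00044 [0.4775 0.1134 0.1963]
w20 3413 slope [ 0.0799 -0.0126] mad 0.00044 [ 0.5113 -0.0623  0.2127]
w21 3416 slope [ 0.0655 -0.0068] mad 0.00044 [ 0.5073 -0.0592  0.2035]
w13 2475 slope [-0.0852  0.0098] mad 0.00036 [0.4578 0.2418 0.1374]
w14 2472 slope [-0.0624  0.0148] mad 0.00034 [0.459  0.2431 0.243 ]
w19 2469 slope [ 0.015  -0.0038] mad 0.00039 [0.4813 0.1131 0.1966]
w20 2469 slope [ 0.0246 -0.0075] mad 0.00037 [ 0.5152 -0.0626  0.213 ]
w21 2471 slope [ 0.0061 -0.0033] mad 0.00037 [ 0.511  -0.0595  0.2038]
w13 2764 slope [ 0.1179 -0.0206] mad 0.00061 [0.4504 0.2429 0.1373]
w14 2766 slope [ 0.1081 -0.0091] mad 0.00056 [0.4516 0.2441 0.2429]
w19 2757 slope [ 0.137  -0.0125] mad 0.0005 [0.4743 0.1137 0.1961]
w20 2760 slope [ 0.1481 -0.0187] mad 0.0005 [ 0.5081 -0.062   0.2125]
w21 2762 slope [ 0.1372 -0.0119] mad 0.0005 [ 0.5041 -0.0589  0.2033]
```

play_rows(
  motion=[
    [1,[0.03,-0.03,0],0],
    [1,[0.06,-0.06,0],0],
    [1,[0.088,-0.085,-0.01],0],
    [1,[0.088,-0.085,-0.028],0],
    [1,[0.088,-0.085,-0.028],0],
  ],
)

```text
time: 27.55
tool_pos: [0.6002, -0.1433, 0.1205]
tool_rot: [0.52, -0.474, 0.523, 0.48]
contact_force: [-0.6, 0.8, -3.7]
gripper_width: 0.413
```

play_rows(
  motion=[
    [1,[0,0,0],0],
    [1,[0,0,0],0],
  ],
)

```text
time: 27.75
tool_pos: [0.6022, -0.1433, 0.1259]
tool_rot: [0.522, -0.478, 0.521, 0.478]
contact_force: [-0.5, -0.3, -2.3]
gripper_width: 0.415
```

Run:
```python
from lk import *
lk('22',(None,-.015),80,-.09)
from topf import *
topf('w22');fit('w22',280,314)
T=state()["tool_pos"]
print([(np.round(a["at"],4),round(a["score"],2)) for a in nets.landmark_of("side","reader_nose")],[(np.round(a["at"],4),round(a["score"],2)) for a in nets.landmark_of("side","pot_black_lid_swatch")])
s=cv2.cvtColor(cv2.imread("pics/s22full.png"),cv2.COLOR_BGR2RGB);ce=proj("side",T).astype(int);u0,v0=ce[0]-30,ce[1]-30
im=np.ascontiguousarray(cv2.resize(s[v0:v0+75,u0:u0+65],None,fx=8,fy=8,interpolation=cv2.INTER_CUBIC))
P=lambda q:(np.round((proj("side",q)-[u0,v0]+.5)*8)).astype(int)
for cx,cy,z,r in((.611,-.144,.05,.016),(T[0]+.009,T[1]-.0008,T[2]-.0565,.010)):
    cv2.polylines(im,[np.array([P([cx+r*np.cos(a),cy+r*np.sin(a),z]) for a in np.linspace(0,6.28,30)])],True,(255,0,0),1)
cv2.imwrite("pics/z22.png",im[:,:,::-1])
```

```text
27.8 [ 0.6025 -0.1435  0.1265] [-0.2  0.1 -1.5]
tool x [ 0.001 -0.    -1.   ]
27.8 [ 0.6025 -0.1435  0.1265] 0.415 yaw 1.483 [-0.2  0.1 -1.5]
w22 3426 slope [ 0.0624 -0.0079] mad 0.00045 [ 0.5961 -0.1442  0.1779]
w22 2478 slope [ 0.0112 -0.0022] mad 0.00037 [ 0.5999 -0.1445  0.1781]
[(array([ 0.609 , -0.1446,  0.0631]), 0.46)] [(array([ 0.6109, -0.1425,  0.0506]), 0.67)]
```

View pics/z22.png

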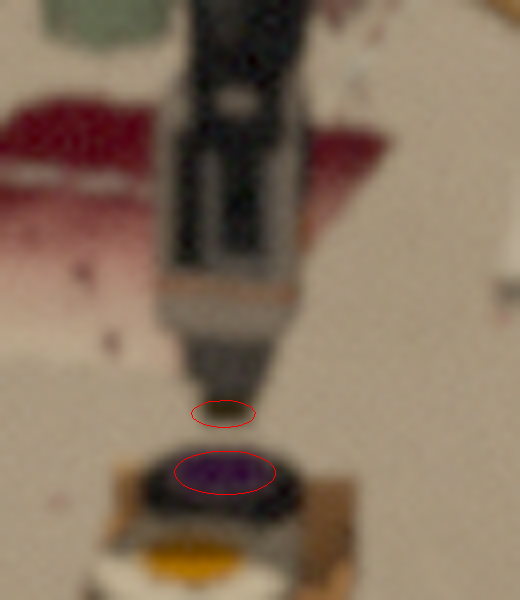

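View pics/ov22.png

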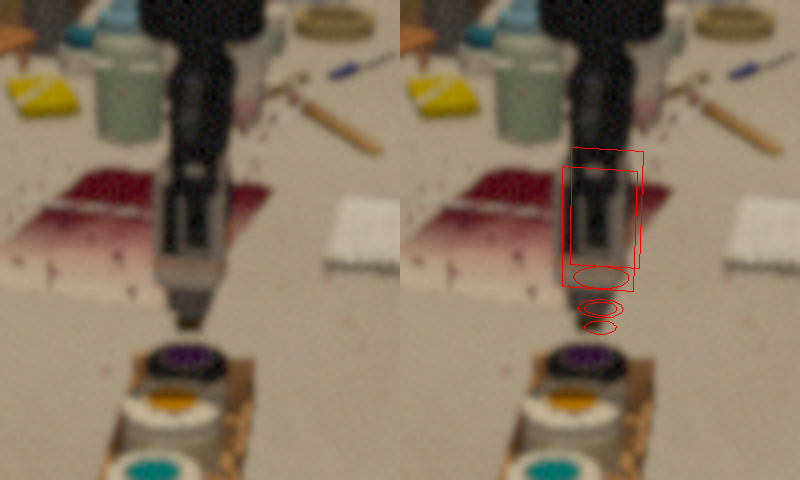

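play_rows(
  motion=[
    [1,[0,0,-0.008],0],
    [1,[0,0,-0.014],0],
    [1,[0,0,-0.017],0],
    [1,[0,0,-0.018],0],
    [1,[0,0,-0.018],0],
  ],
)

```text
time: 28.45
tool_pos: [0.6022, -0.144, 0.1077]
tool_rot: [0.522, -0.477, 0.522, 0.478]
contact_force: [-1.9, 0.5, 2.0]
gripper_width: 0.415
```

play_rows(
  motion=[
    [1,[0,0,-0.0005],0],
    [1,[0,0,-0.001],0],
    [1,[0,0,-0.0015],0],
    [1,[0,0,-0.002],0],
    [1,[0,0,-0.002],0],
  ],
)

```text
time: 28.95
tool_pos: [0.6025, -0.1442, 0.1059]
tool_rot: [0.522, -0.478, 0.522, 0.477]
contact_force: [-0.8, -0.1, 1.5]
gripper_width: 0.417
```

play_rows(
  motion=[
    [1,[0,0,-0.0007],0],
    [1,[0,0,-0.0014],0],
    [1,[0,0,-0.002],0],
    [1,[0,0,-0.002],0],
    [1,[0,0,-0.002],0],
  ],
)

```text
time: 29.45
tool_pos: [0.6025, -0.1442, 0.1039]
tool_rot: [0.522, -0.477, 0.522, 0.477]
contact_force: [-0.6, 1.5, 2.7]
gripper_width: 0.413
```

```bash
cat > fin.py <<'E'
from lk import *
def fin(tag):
    fs=[]
    for i in range(4):
        s,_=cams.grab_frame("side");st=state();fs.append(st["contact_force"]);
    print(st["time"],np.round(fs,2)[:,2],np.mean(fs,0).round(2),np.round(st["tool_pos"],4))
    T=st["tool_pos"];ce=proj("side",[.611,-.144,.06]).astype(int);u0,v0=ce[0]-25,ce[1]-40
    cv2.imwrite(f"pics/f{tag}.png",cv2.resize(s[v0:v0+55,u0:u0+50],None,fx=10,fy=10,interpolation=cv2.INTER_CUBIC)[:,:,::-1])
E
python3 -c "
from fin import *
fin('1')"
```

```text
29.65 [2.53 2.37 1.44 1.49] [-0.79 -0.48  1.96] [ 0.6025 -0.1441  0.1039]
```

View pics/f1.png

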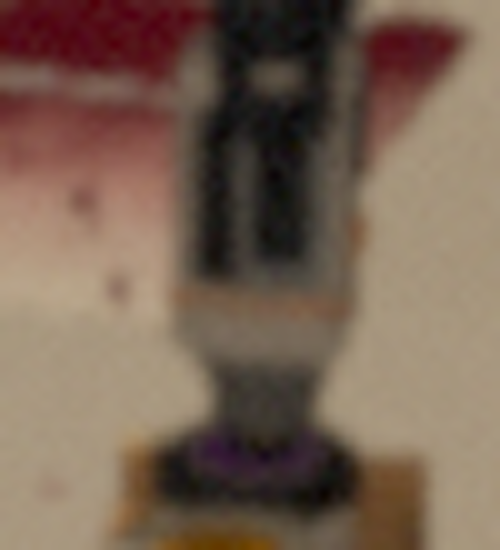

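play_rows(
  motion=[
    [1,[0,0,-0.001],0],
    [1,[0,0,-0.0018],0],
    [1,[0,0,-0.0018],0],
    [1,[0,0,-0.0018],0],
  ],
)

```text
time: 30.05
tool_pos: [0.6025, -0.1441, 0.102]
tool_rot: [0.522, -0.477, 0.522, 0.477]
contact_force: [-0.2, -0.5, 2.4]
gripper_width: 0.412
```

Run:
```python
from fin import *
from topf import *
fs=[]
for i in range(16):
    p,d=cams.grab_frame("wrist" if i<8 else "side");fs.append(state()["contact_force"])
print(np.mean(fs,0).round(2),np.std(fs,0).round(2)/4,np.round(state()["tool_pos"],4))
fin('2');topf('w23');fit('w23',280,314)
t,_=cams.grab_frame("top");cv2.imwrite("pics/t23.png",cv2.resize(t[140:260,150:350],None,fx=4,fy=4,interpolation=cv2.INTER_CUBIC)[:,:,::-1])
```

```text
[ 0.53 -0.49  3.56] [0.1475 0.14   0.15  ] [ 0.6025 -0.1441  0.102 ]
31.05 [3.72 2.94 2.9  3.2 ] [ 0.73 -0.41  3.19] [ 0.6025 -0.1441  0.102 ]
31.05 [ 0.6025 -0.1441  0.102 ] 0.413 yaw 1.482 [ 1.  -1.1  3.2]
w23 3410 slope [ 0.0649 -0.0087] mad 0.00045 [ 0.5961 -0.1448  0.1533]
w23 2464 slope [ 0.0057 -0.0036] mad 0.00037 [ 0.5999 -0.1451  0.1535]
```

View pics/f2.png

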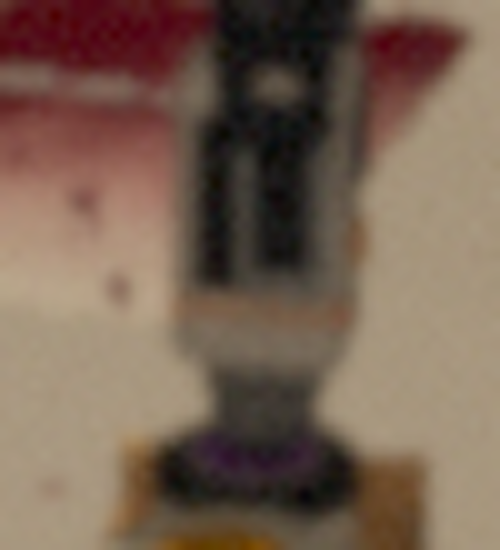

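View pics/t23.png

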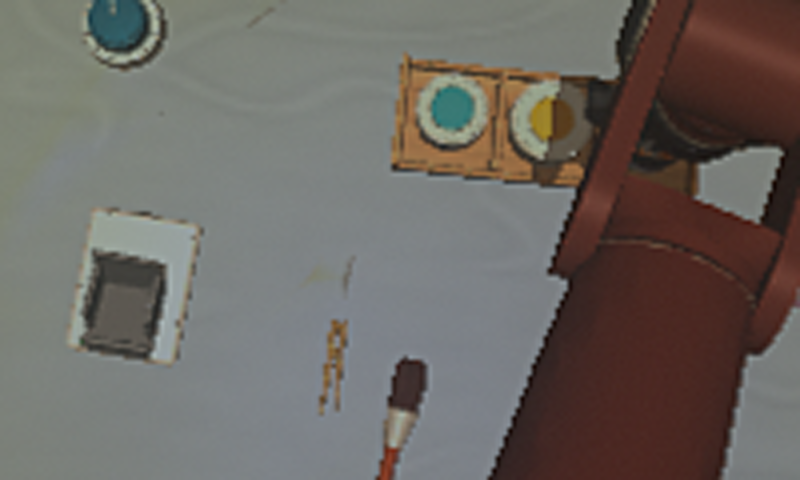

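View pics/w23.png

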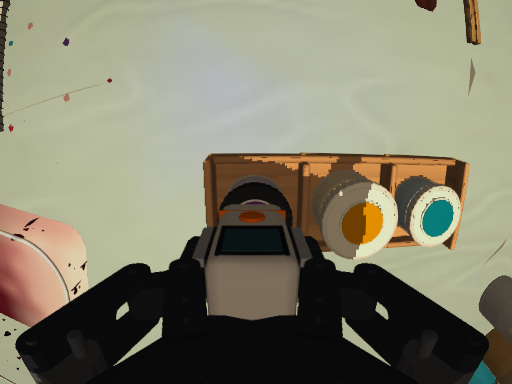

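Run:
```python
from fin import *
fs=[]
for i in range(40):
    cams.grab_frame("side");fs.append(state()["contact_force"])
f=np.array(fs);print(f.mean(0).round(2),f.std(0).round(2),f[:20,2].mean(),f[20:,2].mean(),state()["time"],np.round(state()["tool_pos"],4))
```

```text
[ 1.45 -0.99  3.49] [0.54 0.45 0.45] 3.4446176629087866 3.5431105093241486 33.15 [ 0.6023 -0.1441  0.1018]
```

play_rows(
  motion=[
    [1,[0,0,0.008],0],
    [1,[0,0,0.01],0],
    [1,[0,0,0.01],0],
    [1,[0,0,0.01],0],
  ],
)

```text
time: 33.55
tool_pos: [0.6013, -0.1436, 0.1106]
tool_rot: [0.521, -0.476, 0.522, 0.478]
contact_force: [0.1, 0.3, -1.9]
gripper_width: 0.415
```

```bash
cat > samp.py <<'E'
from fin import *
def samp(n=24):
    fs=[]
    for i in range(n):
        cams.grab_frame("side");fs.append(state()["contact_force"])
    f=np.array(fs);print(f.mean(0).round(2),f.std(0).round(2),state()["time"],np.round(state()["tool_pos"],4))
E
python3 -c "
from samp import *
samp()"
```

```text
[ 0.05 -0.22 -1.69] [0.56 0.57 0.49] 34.75 [ 0.6023 -0.1441  0.1119]
```

play_rows(
  motion=[
    [1,[0,0,-0.003],0],
    [1,[0,0,-0.006],0],
    [1,[0,0,-0.0075],0],
    [1,[0,0,-0.0085],0],
    [1,[0,0,-0.0085],0],
  ],
)

```text
time: 35.25
tool_pos: [0.6027, -0.1442, 0.1039]
tool_rot: [0.522, -0.478, 0.522, 0.477]
contact_force: [-0.3, 0.0, 3.3]
gripper_width: 0.414
```

```bash
python3 -c "
from samp import *
samp(30)"
```

```text
[ 1.12 -0.31  2.7 ] [0.69 0.52 0.4 ] 36.75 [ 0.6024 -0.1441  0.1034]
```

Run:
```python
from fin import *
from topf import *
fin('3');topf('w24');fit('w24',280,314)
p,d=cams.grab_frame("side");print([(np.round(a["at"],4),round(a["score"],2)) for a in nets.landmark_of("side","reader_nose")])
```

```text
36.95 [3.07 2.28 3.12 2.76] [ 1.45 -0.99  2.81] [ 0.6023 -0.1441  0.1033]
36.95 [ 0.6023 -0.1441  0.1033] 0.413 yaw 1.482 [ 1.4 -0.5  2.8]
w24 3422 slope [ 0.0649 -0.0065] mad 0.00046 [ 0.596  -0.1448  0.1548]
w24 2475 slope [ 0.0058 -0.0014] mad 0.00037 [ 0.5998 -0.1451  0.155 ]
[]
```

View pics/f3.png

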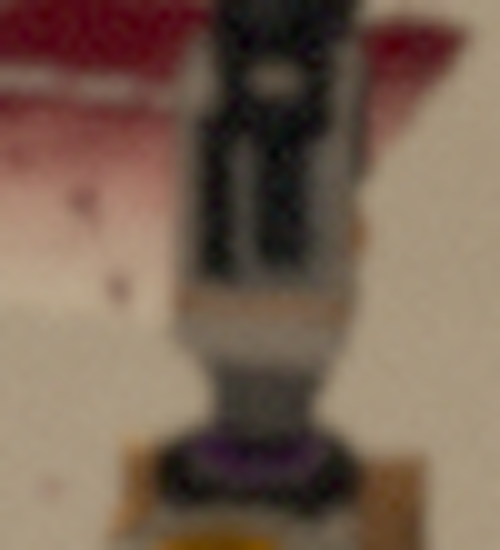

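```bash
python3 -c "
from plant import workorder
print(workorder.job_done())"
```

```text
the job is handed in; nothing more can be done
None
```

I racked both pots and handed the job in at about 37 s, with the reader held on the purple dot at about half collar travel. No verdict was reported.

- **Pots:** The black-lidded pot stands in cell_2 (dot seen at about 0.611, -0.144 m). The cream pot stands in cell_0 (dot at about 0.624, 0.004 m). Both showed upright inside their cells in the wrist picture.
- **Reader:** The tool can only point down, so the reader came out of the cradle still leaning. I straightened it in the grip by pressing its nose against the cradle lip and then the rack's front rail, with contact forces of about 14 N at most.
- **Pressure:** The averaged contact force was about 4.4 N, after subtracting the reader's weight measured just before. That matches the collar at about halfway.
- **Position on the dot:** The side picture put the nose within about 2 mm of the dot centre, against 6 mm of room.
- **Tilt:** Two earlier tilt measures, side-view edges and depth on the reader's top face, disagreed by 1–2 degrees. The last depth fit gave about 0.3 degrees, but a fit that included the rounded front edge read higher.

**Less certain points:**
- An estimate from the arm's height alone put the collar about 2 mm less compressed. I trusted the force reading instead.
- The yellow line was too small to see in the side picture.
- A sideways force of about 1–1.5 N crept in while holding.

The timer, clothes peg and middle pot were not touched, and they looked unmoved in the last pictures that showed them.

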